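Shingle the glaze test tiles on the ware tray

ROBOT

A 6-joint arm with a two-finger parallel gripper is mounted at the origin on a cart in front of the work surface, level with it; the furniture and walls round the work are solid. World frame = base frame: x ahead of the robot, y to its left, z up, the work surface at z = 0. Lengths are in mm, angles in rad, forces in N, time in s.
With the tool pointing down it reaches from about 350 to 975 mm from the base axis. Payload 7.1 kg.
Tool frame: the origin (TCP) lies at the very end of the fingers, on their centre line; the grasp point (between the pads) lies 19 mm behind it; y points along the fingers, x is the direction in which the jaws open and shut, and the axes are right-handed (so a half turn about y gives the same grasp; the last joint's range is limited). The gripper opens to 88 mm and grips with 3 to 60 N. Pads are 20 mm wide; open, the fingers measure 115 mm over their backs; the gripper's body (75 mm by 178 mm) begins 61 mm behind the grasp point.
Start: joints at [1.228, 0.423, 1.63, -0, 1.089, -0.019], TCP at [198.825, 592.514, 222.675] pointing down, gripper open.
Joint ranges: [-3, 3], [-0.9, 2.11], [0.09, 2.58], [-1.31, 4.45], [0.11, 2.69], [-2.54, 2.54]. Speed limits (rad/s): [2.39, 2.39, 3.01, 3.14, 3.14, 3.14].

INTERFACE

Orientations are given as a rotation vector (axis times angle).
In Python, from workcell import ctrl gives the robot as it stands. The module is installed in compiled form; this text tells all that it offers.
- The arm moves only by the tool carry_out, never from a script. Its arguments are lists of equal length, an entry for each row: "delta_pos": the shift along the tool's x, y, z in cm, a list of three; "rotation": the turn, a rotation vector about the tool's x, y, z in rad, a list of three. In form: {"delta_pos": [[dx, dy, dz], ...], "rotation": [[wx, wy, wz], ...]}. A call has 1 to 12 rows; each row is the pose to reach, as a shift and turn from the pose commanded when the call began, along the tool's axes at that moment; what a row does not reach only later rows make up. A row lasts 1/12 s, in which the tool goes at most 41.7 mm and 7.16 degrees, less where a joint would pass 70% of its speed; a pose out of reach is approached as far as the arm can. A call with a gripper value outside its range is refused whole. "hand" is the closure in counts, from 0 (fully open) to 255 (shut), set as the call begins (left out, the last holds). The fingers move at their own pace and stop on an object; the grip force is fixed at half the most. Time passes only in rows, so rows that repeat a pose let the fingers close. It gives the time, the measured TCP pose, the force and the opening at its end, in the units of the state.
- ctrl.get_obs(): the state, without advancing time (a new reading comes with each control period).
- ctrl.get_image(name): name is "scene" or "side" or "wrist"; returns the picture (400x640x3 uint8, red, green, blue); there is no depth.
- ctrl.camera_info(name): a dict with "fov_y" (degrees; the focal length in pixels is half the picture's height over the tangent of half this angle, whatever the lens; pixels are square), "cx", "cy" (the principal point, pixels), "R" (3x3) and "t" (3): a world point X has camera coordinates R X + t; the wrist camera has in their place "T_tool_cam" (4x4, takes a point from camera to tool coordinates, whose origin is the TCP and whose axes are the tool frame's). Camera axes: x right, y down, z forward; pixel columns grow to the right and rows downward; lengths in mm; the calibration is good to about 2 mm. A picture is of the moment at which its call begins: read the wrist's pose just before it. camera_info takes no time and is no camera call.
- ctrl.close_job(): hands the job in, once; it reports no verdict.
The state is a dict: "t": time; "qpos": joint angles; "qvel": joint speeds; "joint_torque": joint torques, N m; "ee_pos": TCP position; "orientation": TCP orientation; "ft_force": force on the tool from outside, world axes, zero at the start; "moment": the same for the moment, N m; "width": finger opening in mm.
Only numpy, scipy, OpenCV 4.12 (cv2) and the standard library are available. Lean on these libraries where they do the work, as an engineer would, in place of code of your own. Each camera call takes 0.05 s, during which the arm holds its last target.

TASK

Lay all the loose glaze test tiles in the ware tray for firing as one straight shingled row, glazed faces up: the first rests with its raised end on the batten and its low end down on the first pencil line, and each next one lies with its raised end on the tile before and its low end on the next line, with no line skipped. Then stand the thick bare end plate upright on one of its long thin edges, centred and square across the row and close up against (within about a finger's width of) the low end of the last tile, as a stop. Leave the jar, the pinch pot and the stamp where they are.

Things in the scene. Friction and masses are not known exactly. Their poses are not given: they have to be found in the camera images.
- tray: flat wooden ware tray with a low cleat across each end and open long sides, 386 x 166 mm, fixed to the table but in a different place and turn each time. Origin at the centre of its underside; x runs along its length in the direction in which the row grows, y across, z up. The flat floor is 12 mm above the table; the two end cleats, 8 mm wide, stand 8 mm above the floor.
- tray_start (a point): point at floor level in the middle of the batten's edge from which the row grows; axes like the tray's; the row's middle line is y = 0 here. The batten is a wooden strip screwed across the tray, 8 mm high, 80 mm long across the tray, reaching 30 mm back (-x) from this point.
- tray_line1 (a point): middle of the first pencil line, 44 mm along +x from tray_start, at floor level; axes like the tray's. Six such lines cross the floor, 44 mm apart along +x. A tile well laid has its centre 32 mm before its line and 10 mm above the floor, sloping down towards +x by about 0.18 rad, and overlaps the one before by some 22 mm.
- tile_0_mid (a point): centre (half-way up) of a loose glaze test tile: terracotta slab with a blue glazed top, 66 mm long (its x) x 42 mm wide (its y) x 8 mm thick (its z, up from the glazed face), 42 g. All tiles are alike; five or six are there, lying flat on the table beyond the tray; any may go anywhere in the row, either end first.
- tile_1_mid (a point): centre (half-way up) of a loose glaze test tile: terracotta slab with a blue glazed top, 66 mm long (its x) x 42 mm wide (its y) x 8 mm thick (its z, up from the glazed face), 42 g. All tiles are alike; five or six are there, lying flat on the table beyond the tray; any may go anywhere in the row, either end first.
- tile_2_mid (a point): centre (half-way up) of a loose glaze test tile: terracotta slab with a blue glazed top, 66 mm long (its x) x 42 mm wide (its y) x 8 mm thick (its z, up from the glazed face), 42 g. All tiles are alike; five or six are there, lying flat on the table beyond the tray; any may go anywhere in the row, either end first.
- tile_3_mid (a point): centre (half-way up) of a loose glaze test tile: terracotta slab with a blue glazed top, 66 mm long (its x) x 42 mm wide (its y) x 8 mm thick (its z, up from the glazed face), 42 g. All tiles are alike; five or six are there, lying flat on the table beyond the tray; any may go anywhere in the row, either end first.
- tile_4_mid (a point): centre (half-way up) of a loose glaze test tile: terracotta slab with a blue glazed top, 66 mm long (its x) x 42 mm wide (its y) x 8 mm thick (its z, up from the glazed face), 42 g. All tiles are alike; five or six are there, lying flat on the table beyond the tray; any may go anywhere in the row, either end first.
- tile_5_mid (a point): centre (half-way up) of a loose glaze test tile: terracotta slab with a blue glazed top, 66 mm long (its x) x 42 mm wide (its y) x 8 mm thick (its z, up from the glazed face), 42 g. All tiles are alike; five or six are there, lying flat on the table beyond the tray; any may go anywhere in the row, either end first.
- end_plate_mid (a point): centre of the loose end plate: plain terracotta block without glaze, 62 mm long (its x) x 46 mm wide (its y) x 12 mm thick (its z), about 70 g, lying flat on the table near the batten end of the tray at the start. Standing on a long thin edge it is 46 mm high, its x level and across the tray, its centre 23 mm over the tray floor.
- jar_mid (a point): centre of the lidded glass slip jar, 80 mm across and 136 mm high, a bystander
- pot_mid (a point): centre of a grey clay pinch pot, 78 x 85 x 52 mm, a bystander
- stamp_mid (a point): centre of a wooden stamp with a knob, 34 x 34 x 58 mm, a bystander
Not all that is in view belongs to the job. Leave any red look-alike of the part that bears tile_5_mid alone.

How it is judged (in metres and radians):
At the end, for the whole second after the job is handed in: Tiles glaze up at the lines (10 mm along, 12 mm across), sloping 0.09 to 0.29 rad, straight within 0.2 rad; the plate on a long edge on the tray floor (upright within 0.12 rad, square within 0.2, 15 mm from mid-row), under 60 mm from the last tile's centre; all at rest ((x of tile_0_mid in the frame of tray_start between 0.0022 and 0.0222 m or x of tile_0_mid in the frame of tray_start between 0.0462 and 0.0662 m or x of tile_0_mid in the frame of tray_start between 0.0902 and 0.1102 m or x of tile_0_mid in the frame of tray_start between 0.1342 and 0.1542 m or x of tile_0_mid in the frame of tray_start between 0.1782 and 0.1982 m or x of tile_0_mid in the frame of tray_start between 0.2222 and 0.2422 m) and y of tile_0_mid in the frame of tray_start between -0.012 and 0.012 m and z of tile_0_mid in the frame of tray_start between 0.0055 and 0.0145 m and angle between tile_0_mid's own z axis and vertical between 0.09 and 0.29 rad and angle between the x axis of each of tile_0_mid, tile_1_mid, tile_2_mid, tile_3_mid, tile_4_mid, tile_5_mid and the x axis of tray_start, either way round below 0.33 rad and angle between the y axis of each of tile_0_mid, tile_1_mid, tile_2_mid, tile_3_mid, tile_4_mid, tile_5_mid and the y axis of tray_start, either way round below 0.2 rad and linear speed of each of tile_0, tile_1, tile_2, tile_3, tile_4, tile_5, end_plate below 0.02 m/s and (x of tile_1_mid in the frame of tray_start between 0.0022 and 0.0222 m or x of tile_1_mid in the frame of tray_start between 0.0462 and 0.0662 m or x of tile_1_mid in the frame of tray_start between 0.0902 and 0.1102 m or x of tile_1_mid in the frame of tray_start between 0.1342 and 0.1542 m or x of tile_1_mid in the frame of tray_start between 0.1782 and 0.1982 m or x of tile_1_mid in the frame of tray_start between 0.2222 and 0.2422 m) and y of tile_1_mid in the frame of tray_start between -0.012 and 0.012 m and z of tile_1_mid in the frame of tray_start between 0.0055 and 0.0145 m and angle between tile_1_mid's own z axis and vertical between 0.09 and 0.29 rad and (x of tile_2_mid in the frame of tray_start between 0.0022 and 0.0222 m or x of tile_2_mid in the frame of tray_start between 0.0462 and 0.0662 m or x of tile_2_mid in the frame of tray_start between 0.0902 and 0.1102 m or x of tile_2_mid in the frame of tray_start between 0.1342 and 0.1542 m or x of tile_2_mid in the frame of tray_start between 0.1782 and 0.1982 m or x of tile_2_mid in the frame of tray_start between 0.2222 and 0.2422 m) and y of tile_2_mid in the frame of tray_start between -0.012 and 0.012 m and z of tile_2_mid in the frame of tray_start between 0.0055 and 0.0145 m and angle between tile_2_mid's own z axis and vertical between 0.09 and 0.29 rad and (x of tile_3_mid in the frame of tray_start between 0.0022 and 0.0222 m or x of tile_3_mid in the frame of tray_start between 0.0462 and 0.0662 m or x of tile_3_mid in the frame of tray_start between 0.0902 and 0.1102 m or x of tile_3_mid in the frame of tray_start between 0.1342 and 0.1542 m or x of tile_3_mid in the frame of tray_start between 0.1782 and 0.1982 m or x of tile_3_mid in the frame of tray_start between 0.2222 and 0.2422 m) and y of tile_3_mid in the frame of tray_start between -0.012 and 0.012 m and z of tile_3_mid in the frame of tray_start between 0.0055 and 0.0145 m and angle between tile_3_mid's own z axis and vertical between 0.09 and 0.29 rad and (x of tile_4_mid in the frame of tray_start between 0.0022 and 0.0222 m or x of tile_4_mid in the frame of tray_start between 0.0462 and 0.0662 m or x of tile_4_mid in the frame of tray_start between 0.0902 and 0.1102 m or x of tile_4_mid in the frame of tray_start between 0.1342 and 0.1542 m or x of tile_4_mid in the frame of tray_start between 0.1782 and 0.1982 m or x of tile_4_mid in the frame of tray_start between 0.2222 and 0.2422 m) and y of tile_4_mid in the frame of tray_start between -0.012 and 0.012 m and z of tile_4_mid in the frame of tray_start between 0.0055 and 0.0145 m and angle between tile_4_mid's own z axis and vertical between 0.09 and 0.29 rad and (x of tile_5_mid in the frame of tray_start between 0.0022 and 0.0222 m or x of tile_5_mid in the frame of tray_start between 0.0462 and 0.0662 m or x of tile_5_mid in the frame of tray_start between 0.0902 and 0.1102 m or x of tile_5_mid in the frame of tray_start between 0.1342 and 0.1542 m or x of tile_5_mid in the frame of tray_start between 0.1782 and 0.1982 m or x of tile_5_mid in the frame of tray_start between 0.2222 and 0.2422 m) and y of tile_5_mid in the frame of tray_start between -0.012 and 0.012 m and z of tile_5_mid in the frame of tray_start between 0.0055 and 0.0145 m and angle between tile_5_mid's own z axis and vertical between 0.09 and 0.29 rad and z of end_plate_mid in the frame of tray_start between 0.019 and 0.027 m and y of end_plate_mid in the frame of tray_start between -0.015 and 0.015 m and angle between end_plate_mid's own z axis and vertical between 1.45 and 1.69 rad and angle between end_plate_mid's own x axis and vertical between 1.45 and 1.69 rad and angle between the x axis of end_plate_mid and the y axis of tray_start, either way round below 0.2 rad and (horizontal distance between end_plate_mid and tile_0_mid below 0.06 m or horizontal distance between end_plate_mid and tile_1_mid below 0.06 m or horizontal distance between end_plate_mid and tile_2_mid below 0.06 m or horizontal distance between end_plate_mid and tile_3_mid below 0.06 m or horizontal distance between end_plate_mid and tile_4_mid below 0.06 m or horizontal distance between end_plate_mid and tile_5_mid below 0.06 m)); the robot touches nothing.
It fails at once if the jar was shifted by more than 30 mm (distance of jar_mid from where it was at the start of the episode above 0.03 m).
It fails at once if the pinch pot was shifted by more than 30 mm (distance of pot_mid from where it was at the start of the episode above 0.03 m).
It fails at once if the stamp was shifted by more than 30 mm (distance of stamp_mid from where it was at the start of the episode above 0.03 m).
Of tile_0, tile_1, tile_2, tile_3, tile_4, tile_5 only 5 to 6 are there at a start; the rules pass over those that are not, and their reading is None.
At some moment in a run one of tile_0, tile_1, tile_2, tile_3, tile_4, tile_5, end_plate may be knocked a few centimetres aside while the robot is not near it.
Once in a run the grip may slacken for a moment while it holds something.
It also fails if it takes over 210 s, if anything falls off the work surface, if the arm or the gripper's body presses on something with over 40 N, if the wrist force passes 120 N, or if a joint passes its speed limit or range.

## Working session

There is one attempt and no reset: what is moved stays moved. The work goes in short steps, Python scripts to look and compute and a tool call to move; the robot and the scene stay as the last step left them, time stands still between calls to the robot, and variables do not carry over. Pictures are saved under pics/ and viewed, and the job is handed in when it is done.

Besides the shell and the picture viewer there is one more tool, called after ">>>" as name(argument=value, ...) on one line, values as JSON. carry_out: Moves the arm, as the interface text tells. Its arguments: {"type":"object","properties":{"delta_pos":{"type":"array","items":{"type":"array","items":{"type":"number"}}},"rotation":{"type":"array","items":{"type":"array","items":{"type":"number"}}},"hand":{"type":"number"}},"required":["delta_pos","rotation"]}

```bash
mkdir -p pics
python3 - <<'E'
from workcell import ctrl
import cv2,json
o=ctrl.get_obs()
for k,v in o.items(): print(k,v)
for n in ["scene","side","wrist"]:
    print(n,ctrl.camera_info(n))
    im=ctrl.get_image(n); cv2.imwrite(f"pics/{n}0.png",im[:,:,::-1])
E
```

```text
t 0.0
qpos [ 1.22798979e+00  4.23852315e-01  1.63066863e+00  1.67886726e-06
  1.08861047e+00 -1.90148832e-02]
qvel [ 6.12110342e-04  1.30595716e-03 -1.76852125e-03 -1.41081137e-03
 -3.50245858e-04 -4.54555874e-05]
joint_torque [ 7.85415978e-04 -5.44630337e+01 -2.73665982e+01  6.44958182e-02
  2.26736104e-02 -1.12489513e-04]
ee_pos [198.65093183 592.00877841 221.90293424]
orientation [-1.34605461 -0.96652449  0.96862397]
ft_force [-0.41840011 -0.12222974  0.56591454]
moment [-4.34239458e-05 -4.10937236e-02 -3.95582412e-02]
width 87.74697376479541
scene {'fov_y': 53.70882268605808, 'cx': 328.0127079159949, 'cy': 194.51604722829146, 'R': array([[ 0.90913316, -0.41627253,  0.0139315 ],
       [-0.25253723, -0.57751946, -0.77633512],
       [ 0.3312127 ,  0.70227378, -0.6301664 ]]), 't': array([-555.50062527,  219.20422792, 1184.00142986])}
side {'fov_y': 51.282246665259194, 'cx': 319.51087014022346, 'cy': 202.5213163100593, 'R': array([[ 0.98160448, -0.19073208,  0.0085974 ],
       [-0.1104605 , -0.60406184, -0.78924506],
       [ 0.15572771,  0.77377682, -0.61401817]]), 't': array([-587.04719885,  133.22968081, 1498.78163525])}
wrist {'fov_y': 67.14777884641109, 'cx': 318.4626331624135, 'cy': 206.47723257026948, 'T_tool_cam': array([[ 9.99999403e-01,  7.68305933e-05,  1.08973135e-03,
         1.49169531e-02],
       [-1.02067977e-03, -2.89855786e-01,  9.57069789e-01,
        -1.62778104e+02],
       [ 3.89397177e-04, -9.57070330e-01, -2.89855535e-01,
         8.00984282e+01],
       [ 0.00000000e+00,  0.00000000e+00,  0.00000000e+00,
         1.00000000e+00]])}
```

View pics/scene0.png

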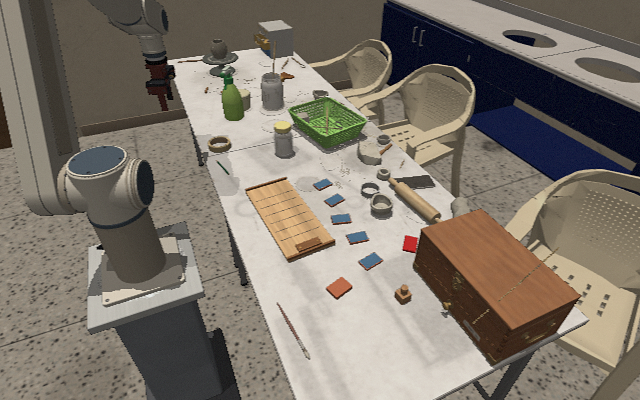

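View pics/side0.png

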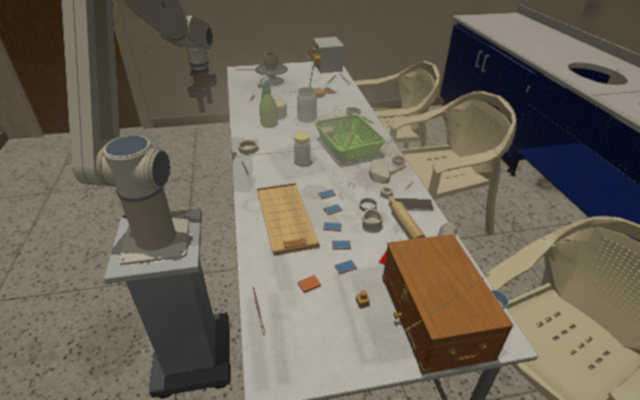

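View pics/wrist0.png

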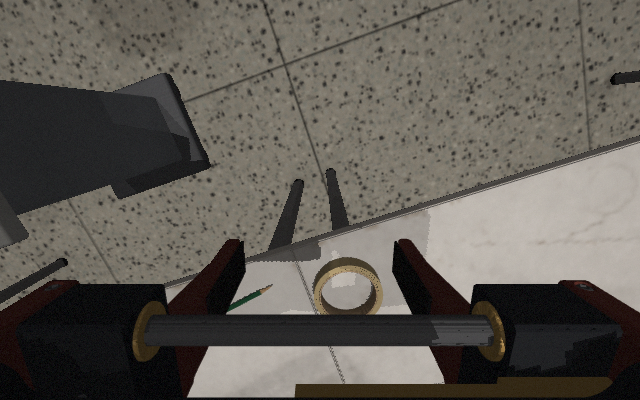

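```bash
cat > h.py <<'E'
from workcell import ctrl
import numpy as np, cv2
from scipy.spatial.transform import Rotation as Rn
def cam(n,obs=None):
    c=ctrl.camera_info(n); f=200/np.tan(np.radians(c["fov_y"]/2))
    if "R" in c: return f,c["cx"],c["cy"],np.array(c["R"]),np.array(c["t"])
    o=obs; Rt=Rn.from_rotvec(o["orientation"]).as_matrix(); T=np.array(c["T_tool_cam"])
    Rwc=Rt@T[:3,:3]; p=Rt@T[:3,3]+np.array(o["ee_pos"])
    return f,c["cx"],c["cy"],Rwc.T,-Rwc.T@p
def back(C,uv,z):
    f,cx,cy,R,t=C; uv=np.atleast_2d(uv).astype(float)
    d=np.c_[(uv[:,0]-cx)/f,(uv[:,1]-cy)/f,np.ones(len(uv))]@R   # R^T d
    p=-R.T@t; s=(z-p[2])/d[:,2]; return p+d*s[:,None]
def proj(C,X):
    f,cx,cy,R,t=C; X=np.atleast_2d(X)@R.T+t
    return np.c_[X[:,0]/X[:,2]*f+cx,X[:,1]/X[:,2]*f+cy]
def snap(n,name,crop=None,k=1,draw=None):
    o=ctrl.get_obs(); im=ctrl.get_image(n)[:,:,::-1].copy(); cv2.imwrite(f"pics/raw_{name}.png",im)
    if crop: x0,y0,x1,y1=crop; im=im[y0:y1,x0:x1]
    if k!=1: im=cv2.resize(im,None,fx=k,fy=k,interpolation=cv2.INTER_CUBIC)
    cv2.imwrite(f"pics/{name}.png",im); return o,cam(n,o)
# tool down: y_tool=-z world; jaw axis x_tool at heading a in world
def downR(a): 
    x=np.array([np.cos(a),np.sin(a),0]); y=np.array([0,0,-1.]); return np.c_[x,y,np.cross(x,y)]
def delta(p,Rm,p0,R0):
    return (R0.T@(np.array(p)-p0)/10, Rn.from_matrix(R0.T@Rm).as_rotvec())
E
python3 - <<'E'
import cv2
im=cv2.imread("pics/scene0.png"); c=im[160:310,230:430]; cv2.imwrite("pics/s0c.png",cv2.resize(c,None,fx=4,fy=4,interpolation=cv2.INTER_CUBIC)[:600,:800])
E
```

```text
(no output)
```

View pics/s0c.png

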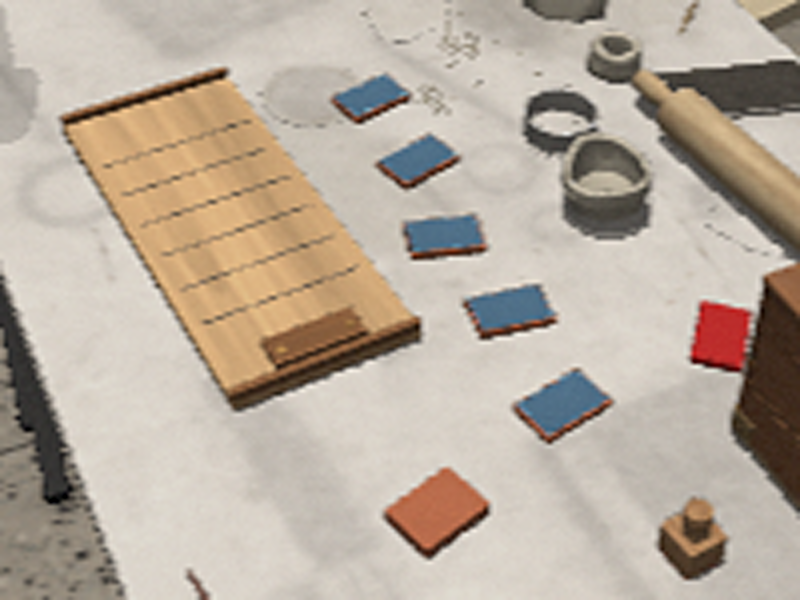

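```bash
cat > m0.py <<'E'
from h import *
C=cam("scene")
def P(l,z): return back(C,np.array(l)/4.+[230,160],z)
L1=P([(205,323),(357,267)],12); L6=P([(105,165),(250,121)],12)
print("L1",L1.round(1),"L6",L6.round(1))
d=(L6.mean(0)-L1.mean(0)); print(np.linalg.norm(d), np.degrees(np.arctan2(d[1],d[0])), np.linalg.norm(L1[1]-L1[0]))
print("batten top near edge/far", P([(262,343),(360,308),(275,370),(370,328)],20).round(1))
T={'a':[(333,99),(385,74),(411,95),(358,120)],'b':[(377,160),(430,134),(460,157),(408,184)],
'c':[(403,220),(478,214),(486,246),(410,253)],'d':[(464,298),(540,285),(556,318),(482,333)],'e':[(514,406),(575,370),(611,401),(549,438)]}
for k,v in T.items():
    Q=P(v,8); e1=(Q[1]-Q[0]+Q[2]-Q[3])/2; e2=(Q[3]-Q[0]+Q[2]-Q[1])/2
    print(k,Q.mean(0).round(1),np.linalg.norm(e1).round(1),np.linalg.norm(e2).round(1),"long ang",np.degrees(np.arctan2(e1[1],e1[0])).round(1))
Q=P([(386,514),(447,468),(489,507),(430,550)],12)
print('plate',Q.mean(0).round(1),[np.linalg.norm(Q[1]-Q[0]),np.linalg.norm(Q[2]-Q[1]),np.linalg.norm(Q[2]-Q[3]),np.linalg.norm(Q[3]-Q[0])],np.degrees(np.arctan2(*(Q[1]-Q[0])[[1,0]])))
print('stamp',P([(690,570)],0),'jar',back(C,[(284,155)],0),'pot',P([(605,210)],0),'red',P([(725,335)],8))
E
python3 m0.py
```

```text
L1 [[413.1 -73.   12. ]
 [550.  -62.8  12. ]] L6 [[396.6 148.3  12. ]
 [537.4 155.8  12. ]]
220.4435707697863 93.78160781724748 137.29272603818333
batten top near edge/far [[ 444.4 -119.    20. ]
 [ 529.9 -114.8   20. ]
 [ 443.4 -149.6   20. ]
 [ 528.2 -138.3   20. ]]
a [658.1 149.    8. ] 63.5 40.6 long ang 14.2
b [659.7  48.3   8. ] 61.5 42.6 long ang 13.9
c [637.  -50.7   8. ] 65.6 41.4 long ang -16.5
d [ 646.6 -153.7    8. ] 64.3 40.3 long ang -9.5
e [ 635.1 -259.8    8. ] 62.5 39.8 long ang 12.0
plate [ 503.4 -313.5   12. ] [np.float64(60.822862459653706), np.float64(45.228774416199904), np.float64(56.65672057561328), np.float64(43.078335203247946)] 18.582362865116554
stamp [[ 645.34815656 -423.49642347    0.        ]] jar [[5.93800794e+02 4.08803308e+02 1.13686838e-13]] pot [[784.00038553 -73.03441105   0.        ]] red [[ 789.85955891 -249.65289425    8.        ]]
```

```bash
cat >> h.py <<'E'
import json,sys
def load():
    d=json.load(open("cmd.json")); return np.array(d["p"]),np.array(d["R"])
def save(p,R): json.dump({"p":list(map(float,p)),"R":np.array(R).tolist()},open("cmd.json","w"))
def plan(targets,commit=True):
    p0,R0=load()
    for p,R in targets:
        d,w=delta(p,R,p0,R0); d=d.round(2); w=w.round(3)
        print("dp",d.tolist(),"rot",w.tolist(), "dist %.0f mm %.1f deg"%(np.linalg.norm(d)*10,np.degrees(np.linalg.norm(w))))
        pf=p0+R0@d*10; Rf=R0@Rn.from_rotvec(w).as_matrix()
    if commit: save(pf,Rf)
def check():
    o=ctrl.get_obs(); p,R=load(); Rm=Rn.from_rotvec(o["orientation"]).as_matrix()
    print("t %.2f"%o["t"],"ee",o["ee_pos"].round(1),"err",(o["ee_pos"]-p).round(1),"roterr",np.degrees(Rn.from_matrix(R.T@Rm).as_rotvec()).round(2),"q",np.round(o["qpos"],2),"F",np.round(o["ft_force"],1),"w %.1f"%o["width"])
    return o
E
python3 - <<'E'
from h import *
o=ctrl.get_obs(); R=Rn.from_rotvec(o["orientation"]).as_matrix(); print(R.round(3))
a=np.arctan2(R[1,0],R[0,0]); print(np.degrees(a))
save([198.825,592.514,222.675],downR(a))
plan([([475,20,280],downR(np.radians(3.8)))])
plan([([475,20,280],downR(np.radians(-86.2)))],False)
E
```

```text
[[ 0.318 -0.    -0.948]
 [ 0.948 -0.001  0.318]
 [-0.001 -1.     0.   ]]
71.44673278797487
dp [-45.49, -5.73, -44.4] rot [0.0, 1.181, 0.0] dist 638 mm 67.7 deg
dp [-0.0, -0.0, 0.0] rot [0.0, 1.57, 0.0] dist 0 mm 90.0 deg
```

>>> carry_out(delta_pos=[[-45.49,-5.73,-44.4],[-45.49,-5.73,-44.4],[-45.49,-5.73,-44.4],[-45.49,-5.73,-44.4],[-45.49,-5.73,-44.4],[-45.49,-5.73,-44.4],[-45.49,-5.73,-44.4],[-45.49,-5.73,-44.4],[-45.49,-5.73,-44.4],[-45.49,-5.73,-44.4],[-45.49,-5.73,-44.4],[-45.49,-5.73,-44.4]], rotation=[[0,1.181,0],[0,1.181,0],[0,1.181,0],[0,1.181,0],[0,1.181,0],[0,1.181,0],[0,1.181,0],[0,1.181,0],[0,1.181,0],[0,1.181,0],[0,1.181,0],[0,1.181,0]])

```text
t: 1.15
ee_pos: [415.5, 142.0, 267.8]
orientation: [-1.57, -0.052, 0.052]
ft_force: [0.9, 0.9, 0.4]
width: 87.8
```

```bash
python3 -c "
from h import *
check()"
```

```text
t 1.15 ee [415.5 142.  267.8] err [-59.5 122.  -12.1] roterr [ 0.    0.   -0.01] q [0.3  0.08 1.98 0.   1.08 0.24] F [0.9 0.9 0.4] w 87.8
```

```bash
python3 -c "
from h import *
p,R=load(); save([415.4,142.5,268],R)
plan([([475,20,290],downR(np.radians(3.8)))])"
```

```text
dp [5.14, -2.2, -12.62] rot [0.0, -0.0, 0.0] dist 138 mm 0.0 deg
```

>>> carry_out(delta_pos=[[5.14,-2.2,-12.62],[5.14,-2.2,-12.62],[5.14,-2.2,-12.62],[5.14,-2.2,-12.62],[5.14,-2.2,-12.62],[5.14,-2.2,-12.62]], rotation=[[0,0,0],[0,0,0],[0,0,0],[0,0,0],[0,0,0],[0,0,0]])

```text
t: 1.65
ee_pos: [474.4, 21.4, 289.2]
orientation: [-1.57, -0.049, 0.051]
ft_force: [0.0, 1.3, -1.1]
width: 87.8
```

```bash
python3 -c "
from h import *
check(); snap('wrist','w1')"
```

```text
t 1.65 ee [474.4  21.4 289.2] err [-0.6  1.4 -0.8] roterr [0.03 0.12 0.05] q [ 0.02  0.12  1.88  0.    1.14 -0.04] F [ 0.   1.3 -1.1] w 87.8
```

View pics/w1.png

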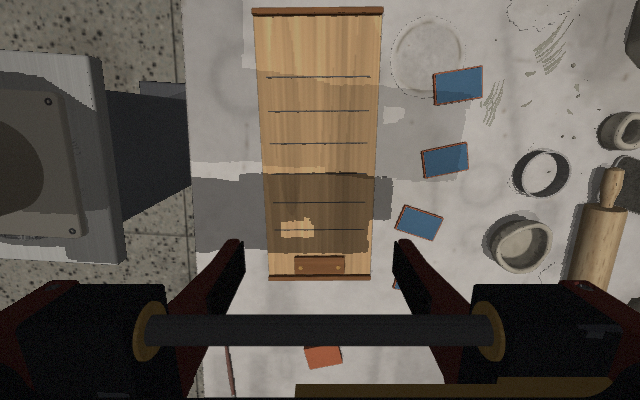

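```bash
python3 -c "
import cv2
im=cv2.imread('pics/w1.png'); 
cv2.imwrite('pics/w1a.png',cv2.resize(im[60:150,255:495],None,fx=3.3,fy=3.3,interpolation=cv2.INTER_CUBIC))
cv2.imwrite('pics/w1b.png',cv2.resize(im[160:285,250:450],None,fx=4,fy=4,interpolation=cv2.INTER_CUBIC))"
```

```text
(no output)
```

View pics/w1a.png

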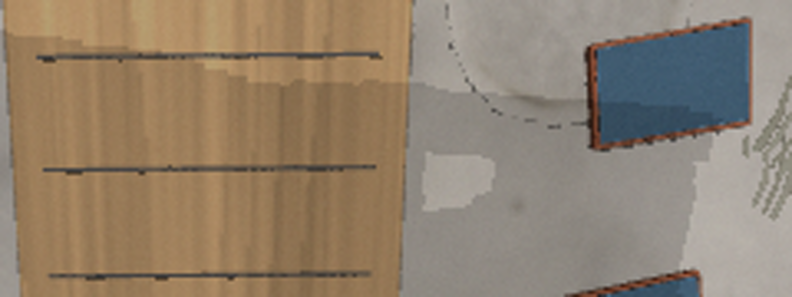

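View pics/w1b.png

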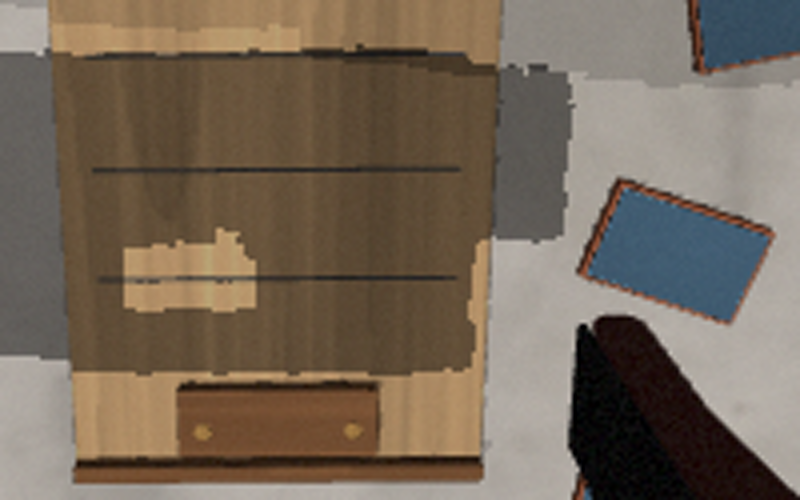

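```bash
cat > m1.py <<'E'
from h import *
o=ctrl.get_obs(); C=cam("wrist",o); np.save("C1.npy",np.array([C[0],C[1],C[2],*C[3].ravel(),*C[4]]))
A=lambda l:np.array(l)/3.3+[255,60]
B=lambda l:np.array(l)/4.+[250,160]
L={6:A([(36,58),(380,54)]),5:A([(43,170),(376,167)]),4:A([(48,275),(370,273)]),2:B([(93,170),(461,169)]),1:B([(98,279),(457,277)])}
M=[];
for k,l in L.items():
    Q=back(C,l,12); M.append((k,*Q.mean(0)[:2])); print(k,Q.mean(0).round(1),np.linalg.norm(Q[1]-Q[0]).round(1),np.degrees(np.arctan2(*(Q[1]-Q[0])[[1,0]])).round(2))
M=np.array(M); Ax=np.polyfit(M[:,0],M[:,1],1); Ay=np.polyfit(M[:,0],M[:,2],1); print(Ax,Ay,np.hypot(Ax[0],Ay[0]),np.degrees(np.arctan2(Ay[0],Ax[0])))
print("start est",np.polyval(Ax,0),np.polyval(Ay,0))
Q=back(C,B([(178,388),(378,388)]),20); print("batten",Q.round(1),Q.mean(0))
T={'a':A([(597,48),(750,19),(750,125),(597,148)]),'c':B([(622,184),(773,235),(730,322),(583,273)])}
for k,v in T.items():
    Q=back(C,v,8); e1=(Q[1]-Q[0]+Q[2]-Q[3])/2; e2=(Q[3]-Q[0]+Q[2]-Q[1])/2
    print(k,Q.mean(0).round(1),np.linalg.norm(e1).round(1),np.linalg.norm(e2).round(1),"long ang",np.degrees(np.arctan2(e1[1],e1[0])).round(1))
E
python3 m1.py
```

```text
6 [464.3 151.6  12. ] 140.7 4.39
5 [467.8 107.9  12. ] 140.4 4.27
4 [470.5  64.3  12. ] 139.9 4.14
2 [477.7 -23.9  12. ] 139.7 3.96
1 [480.8 -67.8  12. ] 140.0 4.14
[ -3.31720339 484.14394318] [  43.91031226 -111.64576519] 44.03543301851079 94.32020210533086
start est 484.1439431786189 -111.64576518555727
batten [[ 444.6 -113.6   20. ]
 [ 523.2 -108.3   20. ]] [ 483.90180706 -110.9362082    20.        ]
a [658.1 153.4   8. ] 63.1 40.3 long ang 12.9
c [636.3 -49.    8. ] 63.7 38.6 long ang -15.2
```

```bash
cat >> h.py <<'E'
TS=np.array([484.1,-111.6]); TH=np.radians(94.3); EX=np.array([np.cos(TH),np.sin(TH)]); EY=np.array([-np.sin(TH),np.cos(TH)])
E
python3 -c "
from h import *
plan([([635,-260,150],downR(np.radians(-78)))])"
```

```text
dp [14.12, 14.0, -28.99] rot [0.0, 1.427, 0.0] dist 352 mm 81.8 deg
```

>>> carry_out(delta_pos=[[14.12,14.0,-28.99],[14.12,14.0,-28.99],[14.12,14.0,-28.99],[14.12,14.0,-28.99],[14.12,14.0,-28.99],[14.12,14.0,-28.99],[14.12,14.0,-28.99],[14.12,14.0,-28.99],[14.12,14.0,-28.99],[14.12,14.0,-28.99],[14.12,14.0,-28.99],[14.12,14.0,-28.99]], rotation=[[0,1.427,0],[0,1.427,0],[0,1.427,0],[0,1.427,0],[0,1.427,0],[0,1.427,0],[0,1.427,0],[0,1.427,0],[0,1.427,0],[0,1.427,0],[0,1.427,0],[0,1.427,0]])

```text
t: 2.7
ee_pos: [634.8, -256.0, 148.3]
orientation: [-1.3, 1.059, -1.055]
ft_force: [0.2, -0.5, 0.7]
width: 87.6
```

```bash
python3 -c "
from h import *
check(); snap('wrist','w2')"
```

```text
t 2.70 ee [ 634.8 -256.   148.3] err [-0.2  4.  -1.7] roterr [-0.1   0.26  0.1 ] q [-0.4   0.59  1.53  0.    1.02  0.96] F [ 0.2 -0.5  0.7] w 87.6
```

View pics/w2.png

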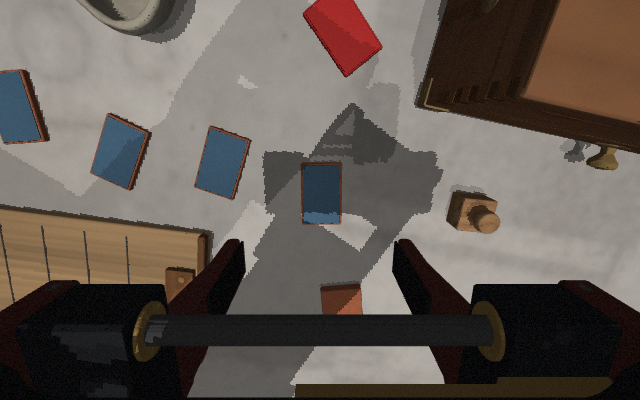

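```bash
cat >> h.py <<'E'
def blobs(name,C,kind="blue",z=8,amin=300):
    im=cv2.imread(f"pics/raw_{name}.png"); h=cv2.cvtColor(im,cv2.COLOR_BGR2HSV)
    m=cv2.inRange(h,(95,80,30),(118,255,255)) if kind=="blue" else cv2.inRange(h,(3,120,60),(12,255,255))
    m=cv2.morphologyEx(m,cv2.MORPH_OPEN,np.ones((3,3)))
    for c in cv2.findContours(m,cv2.RETR_EXTERNAL,cv2.CHAIN_APPROX_NONE)[0]:
        if cv2.contourArea(c)<amin: continue
        Q=back(C,c[:,0,:],z)[:,:2].astype(np.float32); (cx,cy),(w,hh),a=cv2.minAreaRect(Q)
        if w<hh: a+=90; w,hh=hh,w
        if a>90:a-=180
        print(kind,"px",c[:,0].mean(0).round(0),"c (%.1f,%.1f) %.1fx%.1f long %.1f deg"%(cx,cy,w,hh,a))
E
python3 -c "
from h import *
C=cam('wrist',ctrl.get_obs()); blobs('w2',C)"
```

```text
blue px [321. 194.] c (635.5,-257.8) 60.1x37.3 long 11.9 deg
blue px [221. 163.] c (646.0,-151.8) 61.3x37.5 long -8.3 deg
blue px [117. 152.] c (636.0,-49.8) 61.4x37.5 long -14.9 deg
blue px [ 15. 109.] c (658.9,51.1) 61.5x37.5 long 15.5 deg
```

```bash
python3 -c "
from h import *
R=downR(np.radians(-78))
plan([([640.4,-256.8,40],R),([640.4,-256.8,3],R)])"
```

```text
dp [-0.2, 11.0, 0.59] rot [0.0, 0.0, 0.0] dist 110 mm 0.0 deg
dp [-0.2, 14.7, 0.59] rot [0.0, 0.0, 0.0] dist 147 mm 0.0 deg
```

>>> carry_out(delta_pos=[[-0.2,3.5,0.59],[-0.2,7,0.59],[-0.2,10,0.59],[-0.2,12,0.59],[-0.2,13.5,0.59],[-0.2,14.3,0.59],[-0.2,14.7,0.59],[-0.2,14.7,0.59],[-0.2,14.7,0.59],[-0.2,14.7,0.59]], rotation=[[0,0,0],[0,0,0],[0,0,0],[0,0,0],[0,0,0],[0,0,0],[0,0,0],[0,0,0],[0,0,0],[0,0,0]])

```text
t: 3.58
ee_pos: [641.2, -255.6, 4.1]
orientation: [-1.301, 1.051, -1.055]
ft_force: [-0.1, 0.8, -0.6]
width: 87.8
```

```bash
python3 -c "
from h import *
check(); snap('wrist','w3')"
```

```text
t 3.58 ee [ 641.2 -255.6    4.1] err [0.8 1.2 1.1] roterr [ 0.11 -0.01 -0.08] q [-0.4   0.79  1.56  0.    0.79  0.96] F [-0.1  0.8 -0.6] w 87.8
```

View pics/w3.png

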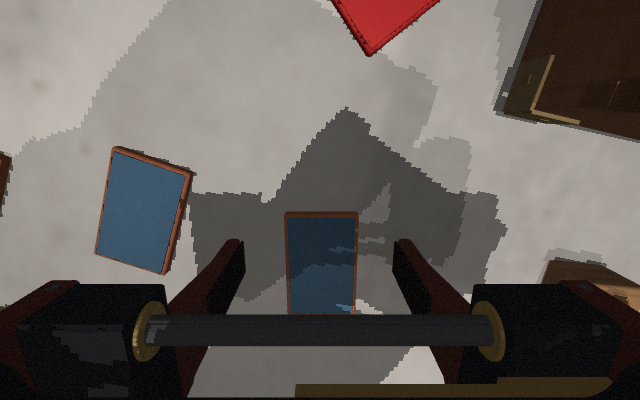

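>>> carry_out(delta_pos=[[0,0,0],[0,0,0],[0,0,0],[0,0,0],[0,0,0],[0,0,0],[0,0,0],[0,0,0]], rotation=[[0,0,0],[0,0,0],[0,0,0],[0,0,0],[0,0,0],[0,0,0],[0,0,0],[0,0,0]], hand=255)

```text
t: 4.3
ee_pos: [640.2, -255.4, 2.5]
orientation: [-1.301, 1.053, -1.053]
ft_force: [-0.0, -0.3, -0.3]
width: 41.8
```

```bash
python3 -c "
from h import *
check()
p,R=load()
plan([(p+[0,0,100],R)])
c=TS+EX*(12+5)  # grip target above place 1
ax=np.r_[EY,0]
Rp=downR(TH-np.pi/2)
plan([([c[0],c[1],130],Rp)])
"
```

```text
t 4.30 ee [ 640.2 -255.4    2.5] err [-0.2  1.4 -0.5] roterr [-0. -0. -0.] q [-0.4   0.79  1.56 -0.    0.79  0.96] F [-0.  -0.3 -0.3] w 41.8
dp [0.0, -10.0, 0.0] rot [0.0, 0.0, 0.0] dist 100 mm 0.0 deg
dp [-19.14, -2.7, -12.03] rot [0.0, -1.436, 0.0] dist 228 mm 82.3 deg
```

>>> carry_out(delta_pos=[[0,-1,0],[0,-3,0],[0,-6,0],[0,-8.5,0],[0,-10,0],[0,-10,0]], rotation=[[0,0,0],[0,0,0],[0,0,0],[0,0,0],[0,0,0],[0,0,0]])

```text
t: 4.8
ee_pos: [642.5, -256.3, 107.1]
orientation: [-1.299, 1.047, -1.058]
ft_force: [0.9, 0.0, 0.4]
width: 41.7
```

>>> carry_out(delta_pos=[[-2,-2.7,-1.3],[-4,-2.7,-2.5],[-6,-2.7,-3.8],[-8,-2.7,-5],[-10,-2.7,-6.3],[-12,-2.7,-7.5],[-14,-2.7,-8.8],[-16,-2.7,-10],[-18,-2.7,-11.3],[-19.14,-2.7,-12.03],[-19.14,-2.7,-12.03],[-19.14,-2.7,-12.03]], rotation=[[0,-0.12,0],[0,-0.24,0],[0,-0.36,0],[0,-0.48,0],[0,-0.6,0],[0,-0.72,0],[0,-0.84,0],[0,-0.96,0],[0,-1.08,0],[0,-1.2,0],[0,-1.32,0],[0,-1.436,0]])

```text
t: 5.8
ee_pos: [481.0, -92.2, 128.6]
orientation: [-1.569, -0.063, 0.066]
ft_force: [0.9, -0.5, -0.3]
width: 41.4
```

```bash
python3 -c "
from h import *
check(); snap('wrist','w4')"
```

```text
t 5.80 ee [481.  -92.2 128.6] err [-1.8  2.4 -1.4] roterr [ 0.04 -0.4   0.13] q [-0.21  0.37  1.99  0.    0.78 -0.3 ] F [ 0.9 -0.5 -0.3] w 41.4
```

View pics/w4.png

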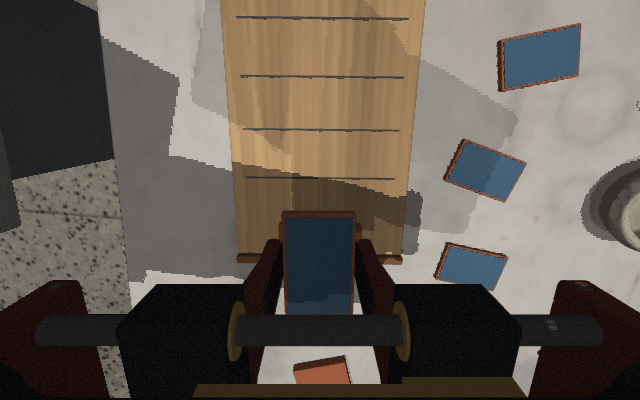

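```bash
python3 -c "
from h import *
o=ctrl.get_obs(); C=cam('wrist',o)
Q=back(C,[(283,212),(355,212)],o['ee_pos'][2]+5.5)-o['ee_pos']
print(Q[:,:2]@np.c_[EX,EY])
for z in (6,): print(Q)
"
```

```text
[[ 28.97853842  20.06073647]
 [ 29.53676026 -19.41233794]]
[[-22.17704209  27.39283922   5.5       ]
 [ 17.14306612  30.90913061   5.5       ]]
```

```bash
cat >> h.py <<'E'
def place_pose(i,off=4,dz=0.5,tilt=0.18,below=1.7,dx=0,dy=0):
    "i=1..: TCP pose for tile i; off grip point ahead of tile centre"
    Rt=Rn.from_rotvec(tilt*np.r_[EY,0]).as_matrix()
    c=np.r_[TS+EX*(12+44*(i-1)+dx)+EY*dy,22+dz]
    ex=Rt@np.r_[EX,0]; ez=Rt@np.array([0,0,1.])
    return c+ex*off-ez*below, Rt@downR(TH-np.pi/2)
E
python3 -c "
from h import *
p,R=load(); save(p+[0,1.3,0],R)
p,R=place_pose(1); print(p)
plan([(p+[0,0,40],R)])
"
```

```text
[482.92800568 -96.01297475  20.11134743]
dp [-0.01, 6.99, -0.27] rot [-0.18, -0.0, -0.0] dist 70 mm 10.3 deg
```

>>> carry_out(delta_pos=[[0,2,-0.1],[0,4,-0.2],[0,5.5,-0.27],[0,6.5,-0.27],[-0.01,6.99,-0.27],[-0.01,6.99,-0.27],[-0.01,6.99,-0.27],[-0.01,6.99,-0.27]], rotation=[[-0.05,0,0],[-0.1,0,0],[-0.15,0,0],[-0.18,0,0],[-0.18,0,0],[-0.18,0,0],[-0.18,0,0],[-0.18,0,0]])

```text
t: 6.52
ee_pos: [483.1, -96.2, 60.1]
orientation: [-1.749, -0.065, 0.053]
ft_force: [0.1, 0.5, 0.1]
width: 41.7
```

```bash
python3 -c "
from h import *
check()"
```

```text
t 6.52 ee [483.1 -96.2  60.1] err [ 0.2 -0.2 -0. ] roterr [ 0.03  0.09 -0.04] q [-0.11  0.5   2.04 -0.32  0.6   0.08] F [0.1 0.5 0.1] w 41.7
```

```bash
python3 -c "
from h import *
p,R=place_pose(1)
plan([(p+[0,0,20],R),(p+[0,0,5],R),(p,R)])
"
```

```text
dp [-0.0, 1.97, 0.36] rot [0.0, -0.0, -0.0] dist 20 mm 0.0 deg
dp [-0.0, 3.44, 0.63] rot [0.0, -0.0, -0.0] dist 35 mm 0.0 deg
dp [-0.0, 3.93, 0.72] rot [0.0, -0.0, -0.0] dist 40 mm 0.0 deg
```

>>> carry_out(delta_pos=[[0,1,0.18],[0,1.97,0.36],[0,2.8,0.51],[0,3.44,0.63],[0,3.7,0.68],[0,3.93,0.72],[0,3.93,0.72],[0,3.93,0.72],[0,3.93,0.72]], rotation=[[0,0,0],[0,0,0],[0,0,0],[0,0,0],[0,0,0],[0,0,0],[0,0,0],[0,0,0],[0,0,0]])

```text
t: 7.27
ee_pos: [482.9, -95.8, 19.7]
orientation: [-1.75, -0.066, 0.055]
ft_force: [-0.2, -1.2, -0.4]
width: 41.5
```

```bash
python3 -c "
from h import *
check();snap('wrist','w5')"
```

```text
t 7.27 ee [482.9 -95.8  19.7] err [-0.1  0.2 -0.4] roterr [-0.   -0.   -0.02] q [-0.11  0.58  2.05 -0.37  0.51  0.14] F [-0.2 -1.2 -0.4] w 41.5
```

View pics/w5.png

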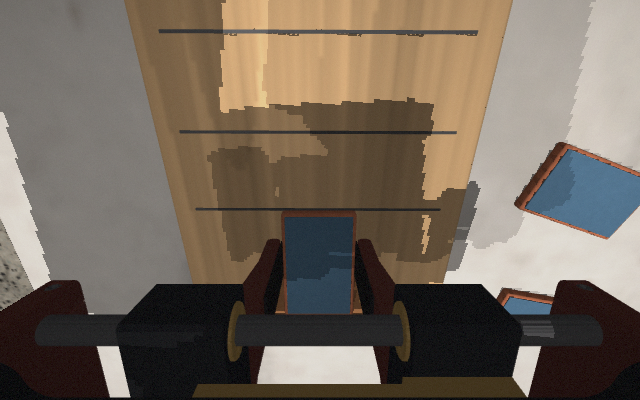

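>>> carry_out(delta_pos=[[0,0,0],[0,0,0],[0,0,0],[0,0,0],[0,0,0]], rotation=[[0,0,0],[0,0,0],[0,0,0],[0,0,0],[0,0,0]], hand=70)

```text
t: 7.73
ee_pos: [482.8, -95.8, 19.8]
orientation: [-1.75, -0.066, 0.055]
ft_force: [-0.9, -0.6, 0.3]
width: 63.3
```

>>> carry_out(delta_pos=[[0,-1,0],[0,-3,0],[0,-6,0],[0,-9,0],[0,-12,0],[0,-12,0],[0,-12,0]], rotation=[[0,0,0],[0,0,0],[0,0,0],[0,0,0],[0,0,0],[0,0,0],[0,0,0]])

```text
t: 8.32
ee_pos: [482.4, -74.1, 140.0]
orientation: [-1.75, -0.069, 0.051]
ft_force: [0.0, 0.1, -0.2]
width: 63.7
```

```bash
python3 -c "
from h import *
p,R=load(); save(p+R@[0,-120,0],R); o=check();o,C=snap('wrist','w6'); blobs('w6',C); 
# check tile 1 with z of face ~26
blobs('w6',C,z=26)
plan([([641,-152,150],downR(np.radians(-98.5)))],False)
"
```

```text
t 8.32 ee [482.4 -74.1 140. ] err [1.1 0.5 1.7] roterr [-0.03  0.01 -0.26] q [-0.06  0.34  2.01 -0.26  0.77  0.04] F [ 0.   0.1 -0.2] w 63.7
blue px [458. 250.] c (646.4,-152.2) 61.5x37.2 long -8.2 deg
blue px [317. 204.] c (483.7,-108.8) 69.9x40.0 long -86.1 deg
blue px [478. 162.] c (636.4,-50.3) 61.5x37.3 long -15.1 deg
blue px [546.  46.] c (659.4,50.3) 61.8x37.5 long 15.7 deg
blue px [458. 250.] c (635.1,-140.2) 57.5x34.8 long -8.2 deg
blue px [317. 204.] c (483.0,-99.6) 65.3x37.4 long -86.1 deg
blue px [478. 162.] c (625.8,-44.8) 57.5x34.9 long -15.1 deg
blue px [546.  46.] c (647.4,49.2) 57.8x35.1 long 15.7 deg
dp [15.34, 0.44, -8.98] rot [0.129, 1.789, 0.161] dist 178 mm 103.2 deg
```

View pics/w6.png

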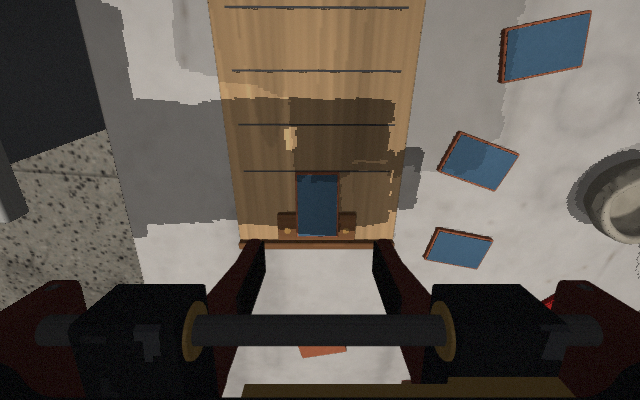

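```bash
cat >> h.py <<'E'
def pick_pose(x,y,long_deg,flip,off=4):
    h=np.radians(long_deg-90 if not flip else long_deg+90); R=downR(h); z=R[:,2]
    return np.array([x,y,2.8])+z*off,R
E
python3 -c "
from h import *
p,R=pick_pose(646.4,-152.1,-8.2,True)
plan([(p+[0,0,80],R)]); plan([(p,R)])
"
```

```text
dp [15.49, 7.04, -7.74] rot [0.152, -1.349, -0.122] dist 187 mm 78.1 deg
dp [-0.01, 8.0, -0.0] rot [-0.0, 0.0, 0.0] dist 80 mm 0.0 deg
```

>>> carry_out(delta_pos=[[3,0.5,-1.5],[6,1,-3],[9,2,-4.5],[12,4,-6],[15.49,7.04,-7.74],[15.49,7.04,-7.74],[15.49,7.04,-7.74],[15.49,7.04,-7.74],[15.49,7.04,-7.74],[15.49,7.04,-7.74],[15.49,7.04,-7.74],[15.49,7.04,-7.74]], rotation=[[0.152,-1.349,-0.122],[0.152,-1.349,-0.122],[0.152,-1.349,-0.122],[0.152,-1.349,-0.122],[0.152,-1.349,-0.122],[0.152,-1.349,-0.122],[0.152,-1.349,-0.122],[0.152,-1.349,-0.122],[0.152,-1.349,-0.122],[0.152,-1.349,-0.122],[0.152,-1.349,-0.122],[0.152,-1.349,-0.122]], hand=0)

```text
t: 9.37
ee_pos: [641.3, -151.7, 80.4]
orientation: [-1.269, -1.104, 1.106]
ft_force: [-0.4, 1.0, 1.1]
width: 87.7
```

```bash
python3 -c "
from h import *
check();o,C=snap('wrist','w7'); blobs('w7',C)
"
```

```text
t 9.37 ee [ 641.3 -151.7   80.4] err [-1.1 -0.2 77.6] roterr [ 0.18 -0.18 -0.04] q [-0.25  0.65  1.62  0.    0.87 -1.68] F [-0.4  1.   1.1] w 87.7
blue px [318. 221.] c (646.3,-152.2) 60.6x37.5 long -8.0 deg
blue px [567. 203.] c (659.3,50.6) 61.9x37.9 long 15.7 deg
blue px [442. 193.] c (636.2,-50.1) 61.5x37.6 long -15.1 deg
blue px [359.   4.] c (496.1,-101.5) 52.2x8.3 long 82.1 deg
```

View pics/w7.png

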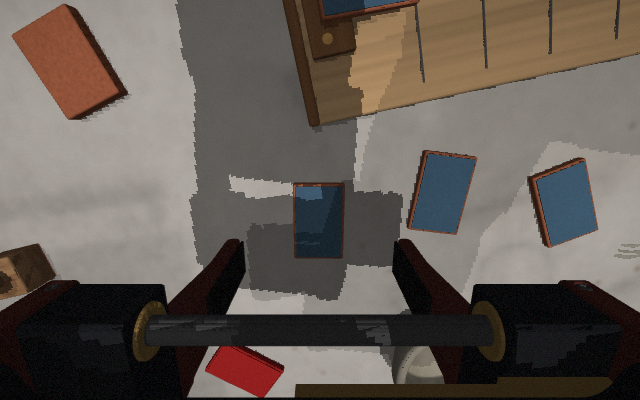

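>>> carry_out(delta_pos=[[0,2.5,0],[0,5,0],[0,6.8,0],[0,7.6,0],[-0.01,8,0],[-0.01,8,0],[-0.01,8,0]], rotation=[[0,0,0],[0,0,0],[0,0,0],[0,0,0],[0,0,0],[0,0,0],[0,0,0]])

```text
t: 10.0
ee_pos: [642.6, -151.4, 2.8]
orientation: [-1.274, -1.103, 1.102]
ft_force: [-0.8, -0.2, 0.2]
width: 88.2
```

>>> carry_out(delta_pos=[[0,0,0],[0,0,0],[0,0,0],[0,0,0],[0,0,0],[0,0,0],[0,0,0],[0,0,0]], rotation=[[0,0,0],[0,0,0],[0,0,0],[0,0,0],[0,0,0],[0,0,0],[0,0,0],[0,0,0]], hand=255)

```text
t: 10.67
ee_pos: [642.2, -151.3, 2.4]
orientation: [-1.273, -1.103, 1.103]
ft_force: [-0.3, 0.8, 0.6]
width: 41.4
```

```bash
python3 -c "
from h import *
check()
p,R=load()
q,Rq=place_pose(2)
plan([(p+[0,0,90],R),(q+[0,0,60],Rq)])
plan([(q+[0,0,20],Rq),(q+[0,0,5],Rq),(q,Rq)])
"
```

```text
t 10.67 ee [ 642.2 -151.3    2.4] err [-0.2  0.2 -0.4] roterr [-0.  0. -0.] q [-0.25  0.76  1.64  0.    0.75 -1.68] F [-0.3  0.8  0.6] w 41.4
dp [0.0, -9.0, 0.0] rot [0.0, 0.0, 0.0] dist 90 mm 0.0 deg
dp [7.52, -7.73, 17.53] rot [-0.152, 1.349, 0.122] dist 206 mm 78.1 deg
dp [-0.0, 3.94, 0.72] rot [-0.0, -0.0, -0.0] dist 40 mm 0.0 deg
dp [-0.0, 5.41, 0.99] rot [-0.0, -0.0, -0.0] dist 55 mm 0.0 deg
dp [-0.0, 5.91, 1.08] rot [-0.0, -0.0, -0.0] dist 60 mm 0.0 deg
```

>>> carry_out(delta_pos=[[0,-1,0],[0,-3.5,0],[0,-6.5,0],[0,-9,0]], rotation=[[0,0,0],[0,0,0],[0,0,0],[0,0,0]])

```text
t: 11.0
ee_pos: [642.2, -151.4, 94.2]
orientation: [-1.273, -1.103, 1.103]
ft_force: [-0.1, -0.3, -0.4]
width: 41.6
```

>>> carry_out(delta_pos=[[1,0,2.3],[2,0,4.6],[3,0,7],[4,0,9.3],[5,0,11.6],[6,0,14],[7,0,16.3],[7.52,0.5,17.53],[7.52,1.27,17.53],[7.52,1.27,17.53],[7.52,1.27,17.53],[7.52,1.27,17.53]], rotation=[[-0.014,0.122,0.011],[-0.028,0.245,0.022],[-0.042,0.368,0.033],[-0.055,0.49,0.044],[-0.069,0.613,0.055],[-0.083,0.736,0.067],[-0.097,0.858,0.078],[-0.11,0.981,0.089],[-0.124,1.104,0.1],[-0.138,1.226,0.111],[-0.152,1.349,0.122],[-0.152,1.349,0.122]])

```text
t: 12.0
ee_pos: [480.0, -51.6, 80.3]
orientation: [-1.751, -0.063, 0.05]
ft_force: [0.0, -0.2, -0.5]
width: 41.3
```

>>> carry_out(delta_pos=[[0,0,0],[0,0,0],[0,0,0]], rotation=[[0,0,0],[0,0,0],[0,0,0]])

```text
t: 12.25
ee_pos: [479.5, -52.2, 80.0]
orientation: [-1.75, -0.068, 0.056]
ft_force: [0.1, -0.3, -0.1]
width: 41.6
```

```bash
cat >> h.py <<'E'
def held(name,rows,cols=(284,355)):
    pass
E
python3 -c "
from h import *
o=check();q,Rq=place_pose(2); print('err hover',(o['ee_pos']-q-[0,0,60]).round(1)); snap('wrist','w8')
"
```

```text
t 12.25 ee [479.5 -52.2  80. ] err [-0.2 -0.  59.9] roterr [ 0.01 -0.13 -0.02] q [-0.02  0.45  2.05 -0.3   0.65  0.14] F [ 0.1 -0.3 -0.1] w 41.6
err hover [-0.2 -0.  -0.1]
```

View pics/w8.png

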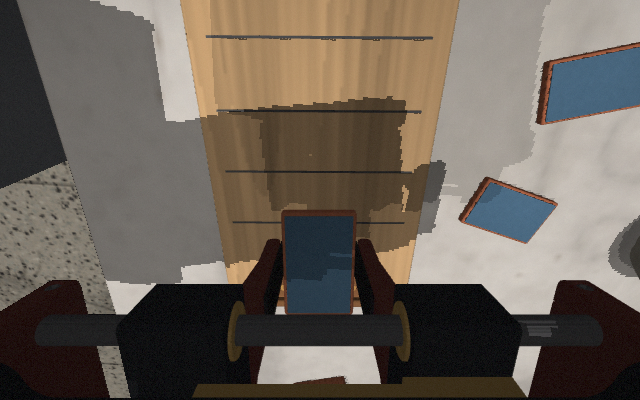

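>>> carry_out(delta_pos=[[0,1.5,0.27],[0,3,0.55],[0,4.2,0.77],[0,5,0.91],[0,5.5,1.0],[0,5.8,1.06],[0,5.91,1.08],[0,5.91,1.08],[0,5.91,1.08],[0,5.91,1.08]], rotation=[[0,0,0],[0,0,0],[0,0,0],[0,0,0],[0,0,0],[0,0,0],[0,0,0],[0,0,0],[0,0,0],[0,0,0]])

```text
t: 13.13
ee_pos: [479.8, -51.9, 20.1]
orientation: [-1.75, -0.066, 0.054]
ft_force: [-0.1, 0.3, -0.1]
width: 41.6
```

>>> carry_out(delta_pos=[[0,0,0],[0,0,0],[0,0,0],[0,0,0],[0,0,0]], rotation=[[0,0,0],[0,0,0],[0,0,0],[0,0,0],[0,0,0]], hand=70)

```text
t: 13.55
ee_pos: [479.5, -51.9, 19.7]
orientation: [-1.75, -0.066, 0.055]
ft_force: [-0.7, 0.8, 0.5]
width: 63.7
```

>>> carry_out(delta_pos=[[0,-1,0],[0,-3,0],[0,-6,0],[0,-9,0],[0,-12,0],[0,-12,0],[0,-12,0]], rotation=[[0,0,0],[0,0,0],[0,0,0],[0,0,0],[0,0,0],[0,0,0],[0,0,0]])

```text
t: 14.13
ee_pos: [479.1, -30.1, 139.8]
orientation: [-1.75, -0.069, 0.051]
ft_force: [0.1, -0.2, 0.4]
width: 63.9
```

```bash
cat >> h.py <<'E'
def after_place(name):
    p,R=load(); save(p+R@[0,-120,0],R); check(); o,C=snap('wrist',name); blobs(name,C); print('at 26:'); blobs(name,C,z=26)
    for i in range(1,6): print(i,(TS+EX*(12+44*(i-1))).round(1),end=' ')
E
python3 -c "
from h import *
after_place('w9')
"
```

```text
t 14.13 ee [479.1 -30.1 139.8] err [1.  0.6 1.7] roterr [-0.    0.01 -0.26] q [ 0.03  0.34  2.02 -0.26  0.78  0.13] F [ 0.1 -0.2  0.4] w 63.9
blue px [317. 254.] c (485.0,-125.3) 44.3x39.5 long -85.6 deg
blue px [468. 203.] c (636.4,-50.2) 61.6x37.2 long -14.9 deg
blue px [317. 205.] c (480.6,-64.7) 69.6x40.2 long -85.8 deg
blue px [529. 103.] c (659.5,50.3) 61.7x37.5 long 15.7 deg
at 26:
blue px [317. 254.] c (484.0,-112.1) 41.4x36.9 long -85.6 deg
blue px [468. 203.] c (625.6,-42.0) 57.6x34.8 long -14.9 deg
blue px [317. 205.] c (479.9,-55.5) 65.1x37.6 long -85.8 deg
blue px [529. 103.] c (647.2,52.0) 57.7x35.1 long 15.7 deg
1 [483.2 -99.6] 2 [479.9 -55.8] 3 [476.6 -11.9] 4 [473.3  32. ] 5 [470.   75.9]
```

View pics/w9.png

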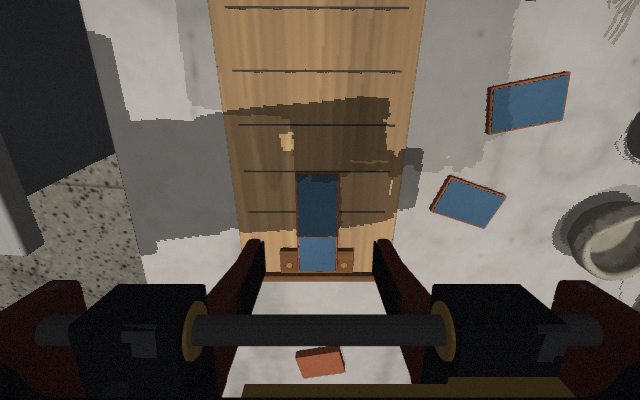

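Tile 2 is laid with its low end on line 2, at (317,205). Next is tile c, now at about (636.3, -50.1), long axis -15°.

```bash
cat >> h.py <<'E'
def nextplan(x,y,a,flip,i):
    p,R=pick_pose(x,y,a,flip); plan([(p+[0,0,80],R)]); plan([(p,R)]); plan([(p+[0,0,90],R)])
    q,Rq=place_pose(i); plan([(q+[0,0,60],Rq)]); plan([(q,Rq)])
E
python3 -c "
from h import *
nextplan(636.3,-50.1,-15,True,3)
"
```

```text
dp [15.26, 5.98, -1.95] rot [0.157, -1.231, -0.111] dist 165 mm 71.4 deg
dp [0.0, 8.0, -0.0] rot [-0.0, 0.0, 0.0] dist 80 mm 0.0 deg
dp [0.0, -9.0, 0.0] rot [-0.0, 0.0, 0.0] dist 90 mm 0.0 deg
dp [-0.09, 1.27, 16.14] rot [-0.157, 1.231, 0.111] dist 162 mm 71.4 deg
dp [0.01, 5.91, 1.07] rot [-0.0, -0.0, -0.0] dist 60 mm 0.0 deg
```

>>> carry_out(delta_pos=[[3,0.5,-0.4],[6,1,-0.8],[9,2,-1.2],[12,4,-1.6],[15.26,5.98,-1.95],[15.26,5.98,-1.95],[15.26,5.98,-1.95],[15.26,5.98,-1.95],[15.26,5.98,-1.95],[15.26,5.98,-1.95],[15.26,5.98,-1.95],[15.26,5.98,-1.95]], rotation=[[0.157,-1.231,-0.111],[0.157,-1.231,-0.111],[0.157,-1.231,-0.111],[0.157,-1.231,-0.111],[0.157,-1.231,-0.111],[0.157,-1.231,-0.111],[0.157,-1.231,-0.111],[0.157,-1.231,-0.111],[0.157,-1.231,-0.111],[0.157,-1.231,-0.111],[0.157,-1.231,-0.111],[0.157,-1.231,-0.111]], hand=0)

```text
t: 15.18
ee_pos: [631.2, -49.2, 80.8]
orientation: [-1.321, -1.009, 1.013]
ft_force: [-0.7, 0.2, -0.7]
width: 87.6
```

```bash
python3 -c "
from h import *
check();o,C=snap('wrist','w10'); blobs('w10',C); print(pick_pose(636.3,-50.1,-15,True)[0])
"
```

```text
t 15.18 ee [631.2 -49.2  80.8] err [154.9 -40.9  60.7] roterr [  9.09 -70.29  -6.22] q [-0.1   0.62  1.69 -0.    0.84 -1.4 ] F [-0.7  0.2 -0.7] w 87.6
blue px [318. 221.] c (636.3,-50.3) 60.7x37.4 long -15.2 deg
blue px [443. 216.] c (659.3,50.4) 61.8x37.6 long 15.7 deg
blue px [572. 182.] c (657.9,153.4) 61.9x37.9 long 12.7 deg
blue px [244.  19.] c (476.3,-57.7) 68.3x35.7 long -88.8 deg
blue px [167.  39.] c (476.9,-117.1) 48.3x41.7 long -88.1 deg
[632.43629669 -49.06472382   2.8       ]
```

View pics/w10.png

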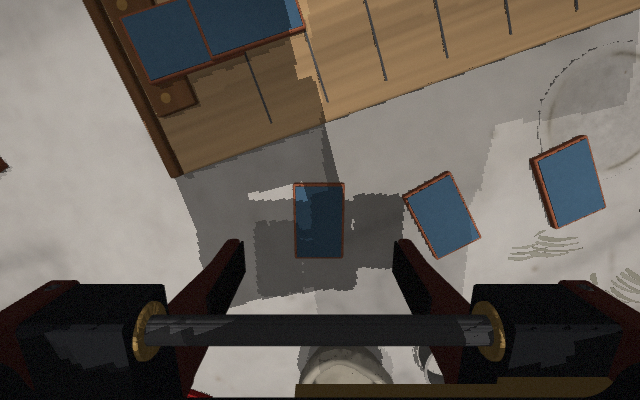

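>>> carry_out(delta_pos=[[0,2.5,0],[0,5,0],[0,6.8,0],[0,7.6,0],[0,8,0],[0,8,0],[0,8,0]], rotation=[[0,0,0],[0,0,0],[0,0,0],[0,0,0],[0,0,0],[0,0,0],[0,0,0]])

```text
t: 15.82
ee_pos: [632.7, -48.8, 3.0]
orientation: [-1.322, -1.015, 1.014]
ft_force: [0.1, -0.1, -0.1]
width: 87.7
```

>>> carry_out(delta_pos=[[0,0,0],[0,0,0],[0,0,0],[0,0,0],[0,0,0],[0,0,0],[0,0,0],[0,0,0]], rotation=[[0,0,0],[0,0,0],[0,0,0],[0,0,0],[0,0,0],[0,0,0],[0,0,0],[0,0,0]], hand=255)

```text
t: 16.48
ee_pos: [632.2, -48.9, 2.4]
orientation: [-1.321, -1.014, 1.015]
ft_force: [0.2, 0.4, 0.6]
width: 41.4
```

>>> carry_out(delta_pos=[[0,-1,0],[0,-3.5,0],[0,-6.5,0],[0,-9,0]], rotation=[[0,0,0],[0,0,0],[0,0,0],[0,0,0]])

```text
t: 16.82
ee_pos: [632.2, -48.9, 94.1]
orientation: [-1.321, -1.014, 1.015]
ft_force: [0.9, 0.1, 0.0]
width: 41.7
```

>>> carry_out(delta_pos=[[0,0,2.3],[0,0,4.6],[0,0,7],[0,0,9.3],[0,0,11.6],[0,0,14],[-0.09,0,16.14],[-0.09,0.5,16.14],[-0.09,1.27,16.14],[-0.09,1.27,16.14],[-0.09,1.27,16.14],[-0.09,1.27,16.14]], rotation=[[-0.014,0.112,0.01],[-0.028,0.224,0.02],[-0.042,0.336,0.03],[-0.056,0.448,0.04],[-0.07,0.56,0.05],[-0.084,0.672,0.06],[-0.098,0.784,0.07],[-0.112,0.896,0.08],[-0.126,1.008,0.09],[-0.14,1.12,0.1],[-0.157,1.231,0.111],[-0.157,1.231,0.111]])

```text
t: 17.82
ee_pos: [476.5, -7.7, 80.2]
orientation: [-1.751, -0.063, 0.051]
ft_force: [0.5, 0.3, -0.4]
width: 41.4
```

>>> carry_out(delta_pos=[[0,0,0],[0,0,0],[0,0,0]], rotation=[[0,0,0],[0,0,0],[0,0,0]])

```text
t: 18.07
ee_pos: [476.1, -8.2, 80.0]
orientation: [-1.75, -0.067, 0.056]
ft_force: [0.3, -0.4, -0.9]
width: 41.2
```

```bash
python3 -c "
from h import *
o=check();q,Rq=place_pose(3); print('err hover',(o['ee_pos']-q-[0,0,60]).round(1)); snap('wrist','w11')
"
```

```text
t 18.07 ee [476.1  -8.2  80. ] err [-0.3  0.1 59.9] roterr [ 0.02 -0.12 -0.02] q [ 0.07  0.45  2.05 -0.29  0.66  0.23] F [ 0.3 -0.4 -0.9] w 41.2
err hover [-0.2  0.1 -0.1]
```

View pics/w11.png

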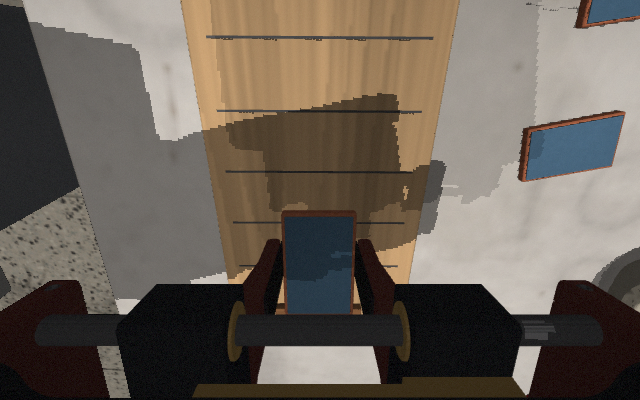

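>>> carry_out(delta_pos=[[0,1.5,0.27],[0,3,0.55],[0,4.2,0.77],[0,5,0.91],[0,5.5,1.0],[0,5.8,1.06],[0,5.91,1.07],[0,5.91,1.07],[0,5.91,1.07],[0,5.91,1.07]], rotation=[[0,0,0],[0,0,0],[0,0,0],[0,0,0],[0,0,0],[0,0,0],[0,0,0],[0,0,0],[0,0,0],[0,0,0]])

```text
t: 18.95
ee_pos: [476.5, -8.1, 20.1]
orientation: [-1.75, -0.066, 0.054]
ft_force: [-0.3, 0.2, -0.8]
width: 41.3
```

>>> carry_out(delta_pos=[[0,0,0],[0,0,0],[0,0,0],[0,0,0],[0,0,0]], rotation=[[0,0,0],[0,0,0],[0,0,0],[0,0,0],[0,0,0]], hand=70)

```text
t: 19.37
ee_pos: [476.1, -8.1, 19.7]
orientation: [-1.75, -0.066, 0.055]
ft_force: [-0.2, 0.7, 0.7]
width: 63.7
```

>>> carry_out(delta_pos=[[0,-1,0],[0,-3,0],[0,-6,0],[0,-9,0],[0,-12,0],[0,-12,0],[0,-12,0]], rotation=[[0,0,0],[0,0,0],[0,0,0],[0,0,0],[0,0,0],[0,0,0],[0,0,0]])

```text
t: 19.95
ee_pos: [475.7, 13.8, 139.8]
orientation: [-1.749, -0.069, 0.051]
ft_force: [-0.3, 0.2, -0.4]
width: 63.7
```

```bash
python3 -c "
from h import *
after_place('w12')
print()
nextplan(659.4,50.4,15.7,False,4)
"
```

```text
t 19.95 ee [475.7  13.8 139.8] err [0.9 0.7 1.7] roterr [ 0.02  0.01 -0.26] q [ 0.12  0.34  2.02 -0.25  0.8   0.22] F [-0.3  0.2 -0.4] w 63.7
blue px [317. 287.] c (485.4,-129.4) 43.7x39.5 long -85.9 deg
blue px [317. 254.] c (481.9,-81.2) 44.1x39.7 long -85.9 deg
blue px [317. 205.] c (477.3,-20.7) 69.6x40.2 long -85.8 deg
blue px [514. 152.] c (659.5,50.2) 61.6x37.5 long 15.8 deg
blue px [559.  27.] c (658.2,153.1) 61.8x37.5 long 12.7 deg
at 26:
blue px [317. 287.] c (484.1,-113.2) 40.9x36.9 long -85.9 deg
blue px [317. 254.] c (480.9,-68.1) 41.2x37.1 long -85.9 deg
blue px [317. 205.] c (476.7,-11.5) 65.1x37.6 long -85.8 deg
blue px [514. 152.] c (647.0,54.8) 57.6x35.0 long 15.8 deg
blue px [559.  27.] c (645.8,151.1) 57.8x35.1 long 12.7 deg
1 [483.2 -99.6] 2 [479.9 -55.8] 3 [476.6 -11.9] 4 [473.3  32. ] 5 [470.   75.9] 
dp [19.08, 5.01, 3.37] rot [0.151, 1.368, 0.123] dist 200 mm 79.2 deg
dp [0.0, 8.0, -0.0] rot [-0.0, -0.0, 0.0] dist 80 mm 0.0 deg
dp [0.0, -9.0, 0.0] rot [-0.0, -0.0, 0.0] dist 90 mm 0.0 deg
dp [-3.61, 1.26, -18.74] rot [-0.151, -1.368, -0.123] dist 191 mm 79.2 deg
dp [-0.0, 5.91, 1.08] rot [-0.0, -0.0, -0.0] dist 60 mm 0.0 deg
```

View pics/w12.png

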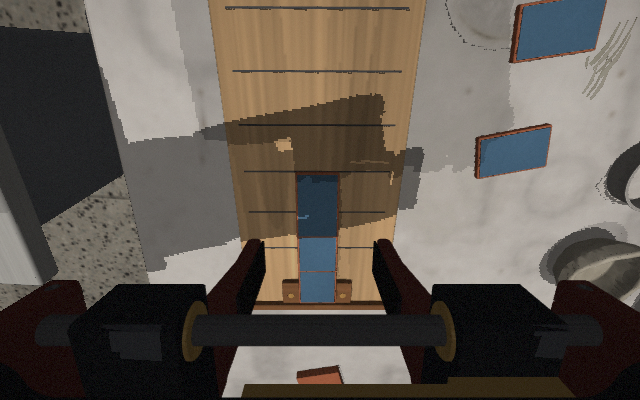

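Three tiles lie in line with their low ends on lines 1 to 3. Next is tile b.

>>> carry_out(delta_pos=[[3.8,0.5,0.7],[7.6,1,1.4],[11.4,2,2.1],[15.2,3.5,2.8],[19.08,5.01,3.37],[19.08,5.01,3.37],[19.08,5.01,3.37],[19.08,5.01,3.37],[19.08,5.01,3.37],[19.08,5.01,3.37],[19.08,5.01,3.37],[19.08,5.01,3.37]], rotation=[[0.151,1.368,0.123],[0.151,1.368,0.123],[0.151,1.368,0.123],[0.151,1.368,0.123],[0.151,1.368,0.123],[0.151,1.368,0.123],[0.151,1.368,0.123],[0.151,1.368,0.123],[0.151,1.368,0.123],[0.151,1.368,0.123],[0.151,1.368,0.123],[0.151,1.368,0.123]], hand=0)

```text
t: 21.0
ee_pos: [661.3, 50.9, 80.3]
orientation: [-1.326, 1.012, -1.007]
ft_force: [0.2, 0.1, -1.0]
width: 87.6
```

```bash
python3 -c "
from h import *
check();o,C=snap('wrist','w13'); blobs('w13',C); print(pick_pose(659.4,50.4,15.7,False)[0])
"
```

```text
t 21.00 ee [661.3  50.9  80.3] err [188.3  15.3  60.2] roterr [ 8.52 78.67  7.26] q [0.06 0.65 1.61 0.   0.88 1.36] F [ 0.2  0.1 -1. ] w 87.6
blue px [319. 217.] c (659.1,50.2) 60.2x37.5 long 15.5 deg
blue px [194. 186.] c (657.7,153.1) 61.5x37.6 long 12.8 deg
[663.25076699  51.48240178   2.8       ]
```

View pics/w13.png

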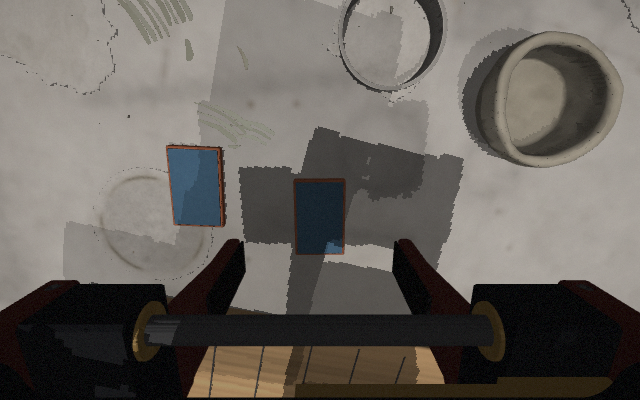

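>>> carry_out(delta_pos=[[0,2.5,0],[0,5,0],[0,6.8,0],[0,7.6,0],[0,8,0],[0,8,0],[0,8,0]], rotation=[[0,0,0],[0,0,0],[0,0,0],[0,0,0],[0,0,0],[0,0,0],[0,0,0]])

```text
t: 21.63
ee_pos: [663.4, 51.8, 2.7]
orientation: [-1.327, 1.003, -1.005]
ft_force: [-0.4, 0.5, -0.6]
width: 87.7
```

>>> carry_out(delta_pos=[[0,0,0],[0,0,0],[0,0,0],[0,0,0],[0,0,0],[0,0,0],[0,0,0],[0,0,0]], rotation=[[0,0,0],[0,0,0],[0,0,0],[0,0,0],[0,0,0],[0,0,0],[0,0,0],[0,0,0]], hand=255)

```text
t: 22.3
ee_pos: [663.0, 51.7, 2.4]
orientation: [-1.326, 1.005, -1.005]
ft_force: [-0.1, -0.1, 0.8]
width: 41.5
```

>>> carry_out(delta_pos=[[0,-1,0],[0,-3.5,0],[0,-6.5,0],[0,-9,0]], rotation=[[0,0,0],[0,0,0],[0,0,0],[0,0,0]])

```text
t: 22.63
ee_pos: [662.9, 51.7, 94.2]
orientation: [-1.326, 1.005, -1.005]
ft_force: [1.3, -0.4, -0.2]
width: 41.2
```

>>> carry_out(delta_pos=[[-0.5,0,-2.5],[-1,0,-5],[-1.5,0,-7.5],[-2,0,-10],[-2.5,0,-12.5],[-3,0,-15],[-3.4,0,-17.5],[-3.61,0.5,-18.74],[-3.61,1.26,-18.74],[-3.61,1.26,-18.74],[-3.61,1.26,-18.74],[-3.61,1.26,-18.74]], rotation=[[-0.014,-0.124,-0.011],[-0.028,-0.248,-0.022],[-0.041,-0.373,-0.034],[-0.055,-0.497,-0.045],[-0.069,-0.622,-0.056],[-0.082,-0.746,-0.067],[-0.096,-0.87,-0.078],[-0.11,-0.995,-0.09],[-0.124,-1.119,-0.101],[-0.137,-1.244,-0.112],[-0.151,-1.368,-0.123],[-0.151,-1.368,-0.123]])

```text
t: 23.63
ee_pos: [472.5, 36.0, 80.2]
orientation: [-1.75, -0.07, 0.059]
ft_force: [-0.0, 0.4, -0.2]
width: 41.3
```

>>> carry_out(delta_pos=[[0,0,0],[0,0,0],[0,0,0]], rotation=[[0,0,0],[0,0,0],[0,0,0]])

```text
t: 23.88
ee_pos: [473.1, 35.7, 80.0]
orientation: [-1.75, -0.064, 0.052]
ft_force: [-0.0, -0.2, -0.2]
width: 41.9
```

```bash
python3 -c "
from h import *
o=check();q,Rq=place_pose(4); print('err hover',(o['ee_pos']-q-[0,0,60]).round(1)); snap('wrist','w14')
"
```

```text
t 23.88 ee [473.1  35.7  80. ] err [ 0.   0.1 59.9] roterr [ 0.02  0.16 -0.02] q [ 0.17  0.45  2.04 -0.29  0.68  0.32] F [-0.  -0.2 -0.2] w 41.9
err hover [ 0.   0.1 -0.1]
```

View pics/w14.png

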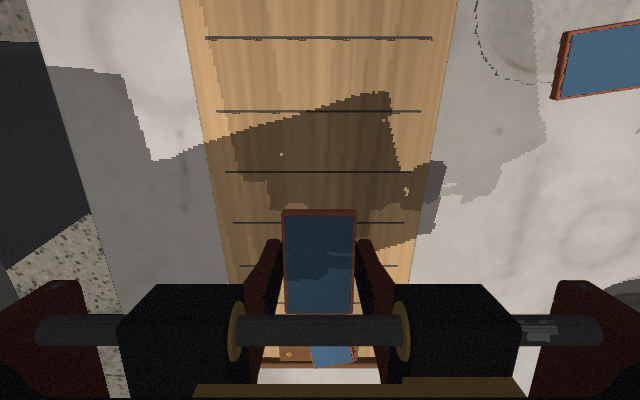

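```bash
python3 -c "
from h import *
snap('scene','s15',(230,160,430,310),4); snap('side','d15',(240,170,380,275),5.7)"
```

```text
(no output)
```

View pics/s15.png

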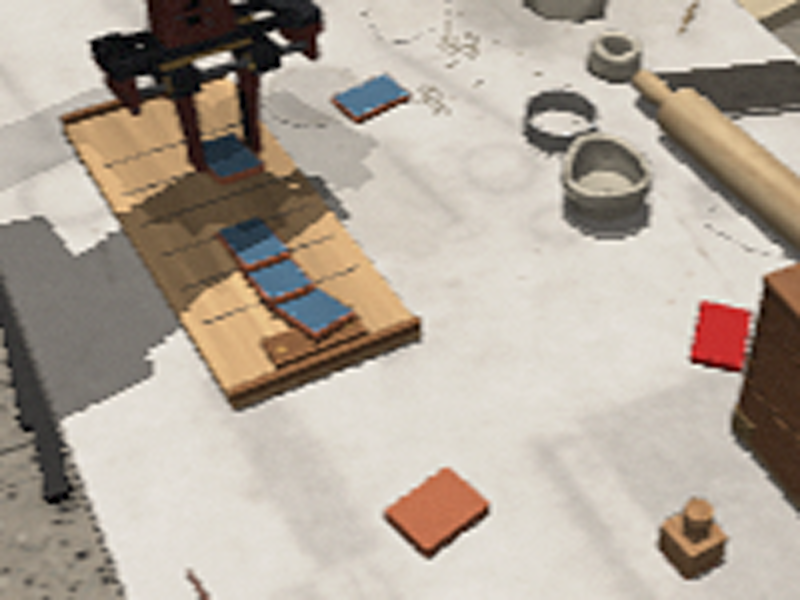

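View pics/d15.png

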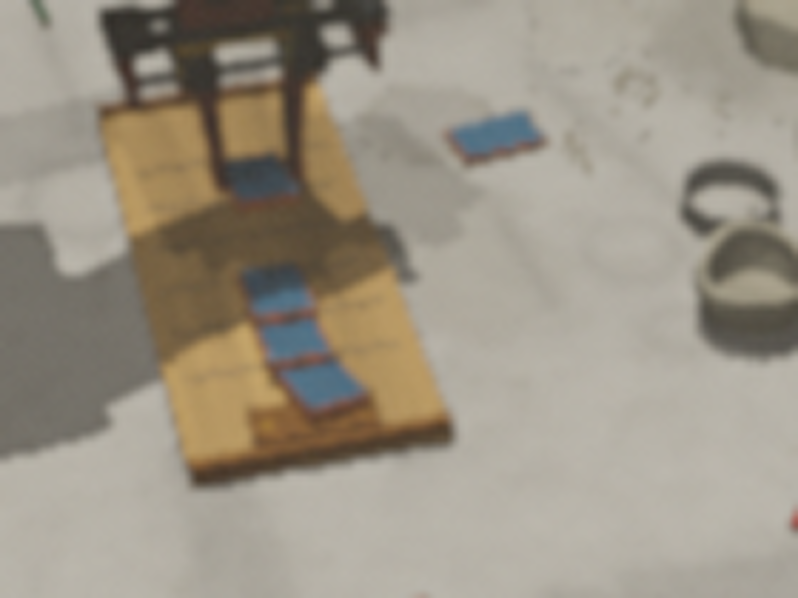

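>>> carry_out(delta_pos=[[0,1.5,0.27],[0,3,0.55],[0,4.2,0.77],[0,5,0.91],[0,5.5,1.0],[0,5.8,1.06],[0,5.91,1.08],[0,5.91,1.08],[0,5.91,1.08],[0,5.91,1.08]], rotation=[[0,0,0],[0,0,0],[0,0,0],[0,0,0],[0,0,0],[0,0,0],[0,0,0],[0,0,0],[0,0,0],[0,0,0]])

```text
t: 24.87
ee_pos: [473.1, 35.9, 20.1]
orientation: [-1.75, -0.066, 0.054]
ft_force: [0.0, -0.9, -0.0]
width: 41.6
```

>>> carry_out(delta_pos=[[0,0,0],[0,0,0],[0,0,0],[0,0,0],[0,0,0]], rotation=[[0,0,0],[0,0,0],[0,0,0],[0,0,0],[0,0,0]], hand=70)

```text
t: 25.28
ee_pos: [472.8, 35.8, 19.7]
orientation: [-1.75, -0.066, 0.055]
ft_force: [-0.3, 0.6, -0.8]
width: 63.3
```

>>> carry_out(delta_pos=[[0,-1,0],[0,-3,0],[0,-6,0],[0,-9,0],[0,-12,0],[0,-12,0],[0,-12,0]], rotation=[[0,0,0],[0,0,0],[0,0,0],[0,0,0],[0,0,0],[0,0,0],[0,0,0]])

```text
t: 25.87
ee_pos: [472.3, 57.9, 139.8]
orientation: [-1.749, -0.069, 0.051]
ft_force: [-0.6, 1.3, -0.8]
width: 63.5
```

```bash
python3 -c "
from h import *
after_place('w16')
print()
plan([([481,-90,180],place_pose(1)[1])])
"
```

```text
t 25.87 ee [472.3  57.9 139.8] err [0.9 0.8 1.6] roterr [ 0.05  0.01 -0.26] q [ 0.21  0.35  2.01 -0.24  0.82  0.31] F [-0.6  1.3 -0.8] w 63.5
blue px [325. 309.] c (493.9,-118.1) 41.7x20.4 long 4.1 deg
blue px [317. 287.] c (482.5,-85.1) 43.7x40.3 long -85.9 deg
blue px [317. 254.] c (478.5,-37.0) 44.1x39.7 long -85.9 deg
blue px [317. 205.] c (474.0,23.5) 69.6x40.2 long -85.8 deg
blue px [541.  86.] c (658.1,153.2) 61.7x37.5 long 12.6 deg
at 26:
blue px [325. 309.] c (491.9,-99.7) 39.0x19.0 long 4.1 deg
blue px [317. 287.] c (481.3,-68.9) 40.9x37.7 long -85.9 deg
blue px [317. 254.] c (477.5,-23.9) 41.2x37.1 long -85.9 deg
blue px [317. 205.] c (473.3,32.6) 65.1x37.6 long -85.8 deg
blue px [541.  86.] c (645.5,153.9) 57.7x35.1 long 12.6 deg
1 [483.2 -99.6] 2 [479.9 -55.8] 3 [476.6 -11.9] 4 [473.3  32. ] 5 [470.   75.9] 
dp [-0.15, -1.48, -15.25] rot [-0.0, -0.0, -0.0] dist 153 mm 0.0 deg
```

View pics/w16.png

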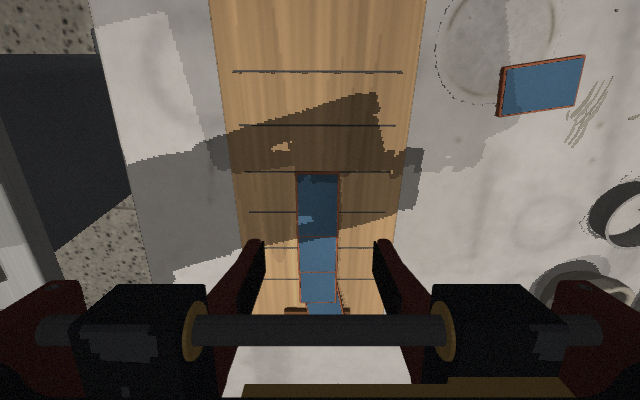

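>>> carry_out(delta_pos=[[-0.15,-1,-4],[-0.15,-1.48,-8],[-0.15,-1.48,-12],[-0.15,-1.48,-15.25],[-0.15,-1.48,-15.25],[-0.15,-1.48,-15.25],[-0.15,-1.48,-15.25]], rotation=[[0,0,0],[0,0,0],[0,0,0],[0,0,0],[0,0,0],[0,0,0],[0,0,0]])

```text
t: 26.5
ee_pos: [479.6, -89.7, 178.3]
orientation: [-1.749, -0.063, 0.056]
ft_force: [0.6, -0.1, 0.2]
width: 63.8
```

```bash
python3 -c "
from h import *
check(); o,C=snap('wrist','w17',(220,130,420,280),4); blobs('w17',C,z=26)
"
```

```text
t 26.50 ee [479.6 -89.7 178.3] err [-1.4  0.4 -1.7] roterr [0.04 0.04 0.15] q [-0.1   0.28  1.99 -0.23  0.86 -0.02] F [ 0.6 -0.1  0.2] w 63.8
blue px [330. 187.] c (494.0,-109.8) 48.3x37.8 long -74.5 deg
blue px [322. 145.] c (481.0,-65.5) 41.0x37.4 long -85.7 deg
blue px [322.  98.] c (477.2,-21.3) 42.0x37.3 long -85.7 deg
blue px [322.  35.] c (473.4,29.9) 52.6x37.9 long -85.7 deg
```

View pics/w17.png

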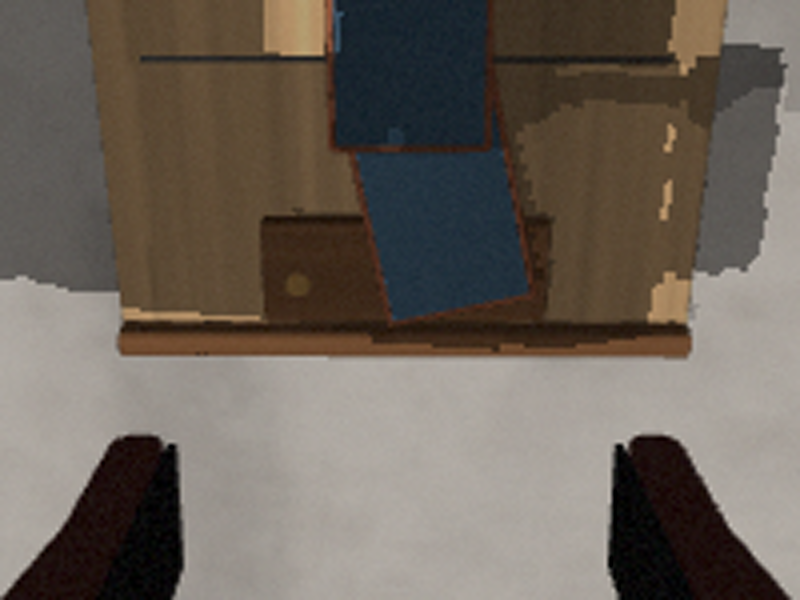

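```bash
python3 -c "
from h import *
o=ctrl.get_obs(); C=cam('wrist',o)
px=np.array([(392,320),(529,290),(357,152),(503,148)])/4+[220,130]
for uv,z in zip(px,(32,32,26,26)):
    Q=back(C,uv,z)[0]; v=Q[:2]-TS; print(Q.round(1),'tray x %.1f y %.1f'%(v@EX,v@EY))
"
```

```text
[ 482.3 -135.3   32. ] tray x -23.5 y 3.6
[ 518.5 -123.3   32. ] tray x -14.3 y -33.5
[469.7 -89.8  26. ] tray x 22.9 y 12.7
[507.5 -85.8  26. ] tray x 24.0 y -25.3
```

```bash
python3 -c "
from h import *
p,R=place_pose(1,off=-16,dz=0.5); print(p)
plan([(p+[0,0,40],R),(p,R)])
"
```

```text
[ 484.40335263 -115.63446083   23.6919389 ]
dp [0.15, 11.9, -0.46] rot [-0.0, -0.0, -0.0] dist 119 mm 0.0 deg
dp [0.15, 15.84, 0.26] rot [-0.0, -0.0, -0.0] dist 158 mm 0.0 deg
```

>>> carry_out(delta_pos=[[0.15,3,-0.46],[0.15,6,-0.46],[0.15,9,-0.46],[0.15,11.9,-0.46],[0.15,13.5,-0.2],[0.15,14.7,0.05],[0.15,15.4,0.18],[0.15,15.84,0.26],[0.15,15.84,0.26],[0.15,15.84,0.26],[0.15,15.84,0.26]], rotation=[[0,0,0],[0,0,0],[0,0,0],[0,0,0],[0,0,0],[0,0,0],[0,0,0],[0,0,0],[0,0,0],[0,0,0],[0,0,0]], hand=0)

```text
t: 27.47
ee_pos: [484.8, -115.4, 24.2]
orientation: [-1.75, -0.067, 0.054]
ft_force: [0.5, -0.7, -0.6]
width: 87.8
```

```bash
python3 -c "
from h import *
check(); o,C=snap('wrist','w18')
"
```

```text
t 27.47 ee [ 484.8 -115.4   24.2] err [0.4 0.3 0.5] roterr [-0.02 -0.   -0.09] q [-0.15  0.57  2.04 -0.36  0.52  0.09] F [ 0.5 -0.7 -0.6] w 87.8
```

View pics/w18.png

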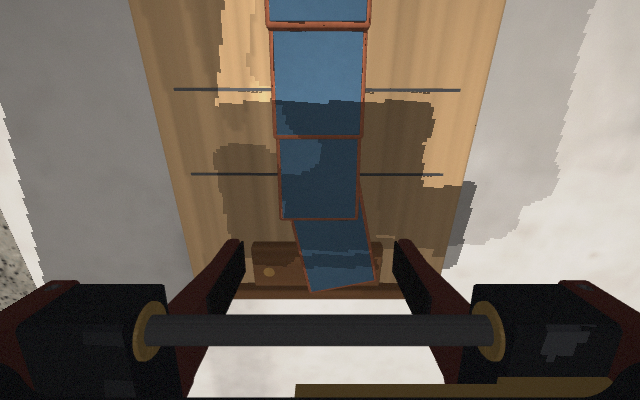

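Tile 1 lies askew between the open fingers, around (337,255). Closing in stages should square it.

>>> carry_out(delta_pos=[[0,0,0],[0,0,0],[0,0,0],[0,0,0]], rotation=[[0,0,0],[0,0,0],[0,0,0],[0,0,0]], hand=60)

```text
t: 27.85
ee_pos: [484.3, -115.5, 23.5]
orientation: [-1.75, -0.066, 0.054]
ft_force: [0.3, -0.1, 0.2]
width: 67.6
```

>>> carry_out(delta_pos=[[0,0,0],[0,0,0]], rotation=[[0,0,0],[0,0,0]], hand=85)

```text
t: 28.02
ee_pos: [484.2, -115.5, 23.3]
orientation: [-1.75, -0.066, 0.055]
ft_force: [0.7, -0.2, -0.0]
width: 59.6
```

>>> carry_out(delta_pos=[[0,0,0],[0,0,0]], rotation=[[0,0,0],[0,0,0]], hand=105)

```text
t: 28.18
ee_pos: [484.1, -115.5, 23.2]
orientation: [-1.75, -0.066, 0.055]
ft_force: [0.0, 0.4, -0.9]
width: 52.4
```

>>> carry_out(delta_pos=[[0,0,0],[0,0,0],[0,0,0]], rotation=[[0,0,0],[0,0,0],[0,0,0]], hand=120)

```text
t: 28.43
ee_pos: [484.1, -115.5, 23.2]
orientation: [-1.75, -0.066, 0.055]
ft_force: [0.1, 0.5, 0.3]
width: 46.7
```

>>> carry_out(delta_pos=[[0,0,0],[0,0,0],[0,0,0],[0,0,0]], rotation=[[0,0,0],[0,0,0],[0,0,0],[0,0,0]], hand=130)

```text
t: 28.77
ee_pos: [484.2, -115.5, 23.3]
orientation: [-1.75, -0.066, 0.055]
ft_force: [0.5, -0.3, -0.0]
width: 43.1
```

```bash
python3 -c "
from h import *
check(); o,C=snap('wrist','w19')
"
```

```text
t 28.77 ee [ 484.2 -115.5   23.3] err [-0.3  0.2 -0.4] roterr [-0. -0. -0.] q [-0.15  0.57  2.04 -0.36  0.52  0.09] F [ 0.5 -0.3 -0. ] w 43.1
```

View pics/w19.png

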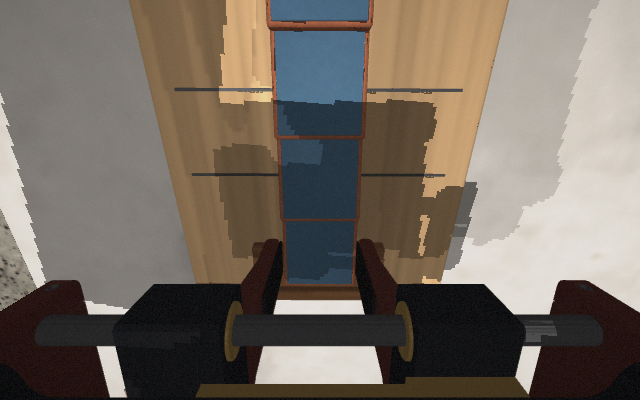

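>>> carry_out(delta_pos=[[0,0,0],[0,0,0],[0,0,0],[0,0,0]], rotation=[[0,0,0],[0,0,0],[0,0,0],[0,0,0]], hand=70)

```text
t: 29.15
ee_pos: [484.0, -115.4, 23.2]
orientation: [-1.75, -0.065, 0.055]
ft_force: [0.6, -0.5, 0.4]
width: 63.1
```

>>> carry_out(delta_pos=[[0,-1,0],[0,-3,0],[0,-6,0],[0,-9,0],[0,-12,0],[0,-12,0],[0,-12,0]], rotation=[[0,0,0],[0,0,0],[0,0,0],[0,0,0],[0,0,0],[0,0,0],[0,0,0]])

```text
t: 29.73
ee_pos: [483.7, -93.8, 143.5]
orientation: [-1.75, -0.069, 0.051]
ft_force: [-0.0, -0.4, -1.1]
width: 63.9
```

```bash
python3 -c "
from h import *
after_place('w20')
print()
p,R=pick_pose(658.1,153.2,12.7,False)
plan([(p+[0,0,200],R)]);
"
```

```text
t 29.73 ee [483.7 -93.8 143.5] err [0.9 0.4 1.7] roterr [-0.04  0.01 -0.26] q [-0.11  0.34  2.01 -0.25  0.77  0.  ] F [-0.  -0.4 -1.1] w 63.9
blue px [317. 196.] c (484.7,-119.5) 44.5x40.4 long -85.8 deg
blue px [317. 151.] c (481.3,-71.4) 43.4x40.1 long -85.7 deg
blue px [317.  98.] c (477.5,-23.9) 44.7x40.5 long -85.7 deg
blue px [317.  33.] c (473.8,25.8) 47.3x40.5 long -85.7 deg
at 26:
blue px [317. 196.] c (484.0,-111.0) 41.7x37.8 long -85.8 deg
blue px [317. 151.] c (480.8,-66.0) 40.6x37.5 long -85.7 deg
blue px [317.  98.] c (477.3,-21.5) 41.8x37.9 long -85.7 deg
blue px [317.  33.] c (473.8,25.0) 44.2x37.9 long -85.7 deg
1 [483.2 -99.6] 2 [479.9 -55.8] 3 [476.6 -11.9] 4 [473.3  32. ] 5 [470.   75.9] 
dp [19.73, -10.2, 21.95] rot [0.148, 1.42, 0.128] dist 312 mm 82.1 deg
```

View pics/w20.png

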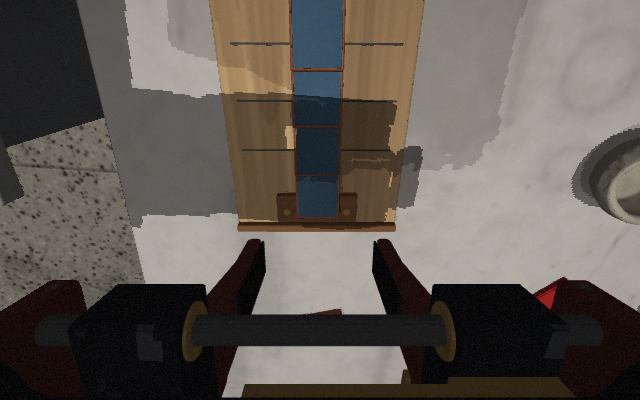

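>>> carry_out(delta_pos=[[2.5,-1.3,2.8],[5,-2.6,5.6],[7.5,-3.9,8.4],[10,-5.2,11.2],[12.5,-6.5,14],[15,-7.8,16.8],[17.5,-9,19.5],[19.73,-10.2,21.95],[19.73,-10.2,21.95],[19.73,-10.2,21.95],[19.73,-10.2,21.95],[19.73,-10.2,21.95]], rotation=[[0.148,1.42,0.128],[0.148,1.42,0.128],[0.148,1.42,0.128],[0.148,1.42,0.128],[0.148,1.42,0.128],[0.148,1.42,0.128],[0.148,1.42,0.128],[0.148,1.42,0.128],[0.148,1.42,0.128],[0.148,1.42,0.128],[0.148,1.42,0.128],[0.148,1.42,0.128]], hand=0)

```text
t: 30.78
ee_pos: [660.7, 154.0, 199.8]
orientation: [-1.306, 1.052, -1.048]
ft_force: [-0.9, -1.1, 0.4]
width: 87.9
```

```bash
python3 -c "
from h import *
check(); o,C=snap('wrist','w21'); blobs('w21',C)
p,R=pick_pose(658.1,153.2,12.7,False)
plan([(p+[0,0,40],R),(p,R)]); plan([(p+[0,0,90],R)])
q,Rq=place_pose(5); plan([(q+[0,0,60],Rq)]); plan([(q,Rq)])
"
```

```text
t 30.78 ee [660.7 154.  199.8] err [-1.3 -0.2 -3. ] roterr [-0.2   0.37  0.03] q [0.21 0.53 1.52 0.   1.1  1.57] F [-0.9 -1.1  0.4] w 87.9
blue px [319. 185.] c (658.0,153.1) 60.5x36.8 long 12.4 deg
dp [-0.0, 16.0, 0.0] rot [0.0, -0.0, 0.0] dist 160 mm 0.0 deg
dp [-0.0, 20.0, 0.0] rot [0.0, -0.0, 0.0] dist 200 mm 0.0 deg
dp [0.0, -9.0, 0.0] rot [0.0, -0.0, 0.0] dist 90 mm 0.0 deg
dp [3.05, 1.28, -20.39] rot [-0.148, -1.42, -0.128] dist 207 mm 82.1 deg
dp [-0.0, 5.9, 1.07] rot [-0.0, -0.0, -0.0] dist 60 mm 0.0 deg
```

View pics/w21.png

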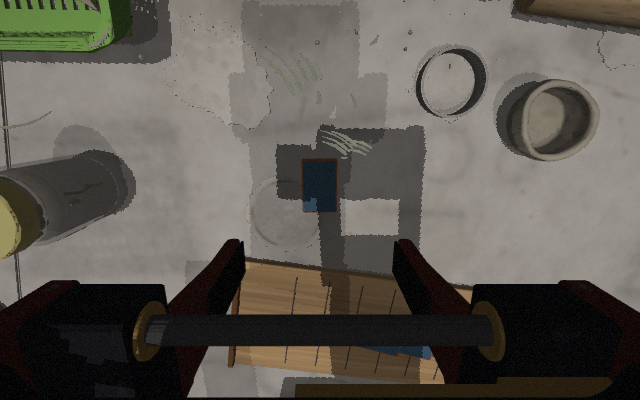

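>>> carry_out(delta_pos=[[0,3.5,0],[0,7,0],[0,10.5,0],[0,14,0],[0,16.5,0],[0,18.5,0],[0,19.5,0],[0,20,0],[0,20,0],[0,20,0]], rotation=[[0,0,0],[0,0,0],[0,0,0],[0,0,0],[0,0,0],[0,0,0],[0,0,0],[0,0,0],[0,0,0],[0,0,0]])

```text
t: 31.67
ee_pos: [661.8, 154.2, 2.5]
orientation: [-1.307, 1.044, -1.044]
ft_force: [0.3, 0.1, 0.2]
width: 87.7
```

>>> carry_out(delta_pos=[[0,0,0],[0,0,0],[0,0,0],[0,0,0],[0,0,0],[0,0,0],[0,0,0],[0,0,0]], rotation=[[0,0,0],[0,0,0],[0,0,0],[0,0,0],[0,0,0],[0,0,0],[0,0,0],[0,0,0]], hand=255)

```text
t: 32.33
ee_pos: [661.7, 154.2, 2.4]
orientation: [-1.306, 1.044, -1.045]
ft_force: [-0.5, -0.9, 0.8]
width: 41.5
```

>>> carry_out(delta_pos=[[0,-1,0],[0,-3.5,0],[0,-6.5,0],[0,-9,0]], rotation=[[0,0,0],[0,0,0],[0,0,0],[0,0,0]])

```text
t: 32.67
ee_pos: [661.7, 154.3, 94.2]
orientation: [-1.306, 1.044, -1.045]
ft_force: [0.2, 0.9, 0.2]
width: 41.3
```

>>> carry_out(delta_pos=[[0.4,0,-2.5],[0.8,0,-5],[1.2,0,-7.5],[1.6,0,-10],[2,0,-12.5],[2.4,0,-15],[2.8,0,-17.5],[3.05,0.5,-20.39],[3.05,1.28,-20.39],[3.05,1.28,-20.39],[3.05,1.28,-20.39],[3.05,1.28,-20.39]], rotation=[[-0.013,-0.122,-0.011],[-0.026,-0.244,-0.022],[-0.039,-0.366,-0.033],[-0.052,-0.488,-0.044],[-0.064,-0.61,-0.055],[-0.077,-0.732,-0.066],[-0.09,-0.854,-0.077],[-0.103,-0.976,-0.088],[-0.116,-1.098,-0.099],[-0.129,-1.22,-0.11],[-0.141,-1.34,-0.121],[-0.148,-1.42,-0.128]])

```text
t: 33.67
ee_pos: [469.6, 79.8, 80.3]
orientation: [-1.75, -0.071, 0.059]
ft_force: [0.1, 0.8, -0.7]
width: 41.7
```

>>> carry_out(delta_pos=[[0,0,0],[0,0,0],[0,0,0]], rotation=[[0,0,0],[0,0,0],[0,0,0]])

```text
t: 33.92
ee_pos: [469.8, 79.8, 80.0]
orientation: [-1.75, -0.064, 0.052]
ft_force: [0.4, -0.2, 0.4]
width: 41.1
```

```bash
python3 -c "
from h import *
o=check();q,Rq=place_pose(5); print('err hover',(o['ee_pos']-q-[0,0,60]).round(1)); snap('wrist','w22')
"
```

```text
t 33.92 ee [469.8  79.8  80. ] err [-0.   0.3 59.9] roterr [ 0.02  0.15 -0.03] q [ 0.26  0.46  2.03 -0.27  0.71  0.4 ] F [ 0.4 -0.2  0.4] w 41.1
err hover [ 0.   0.3 -0.1]
```

View pics/w22.png

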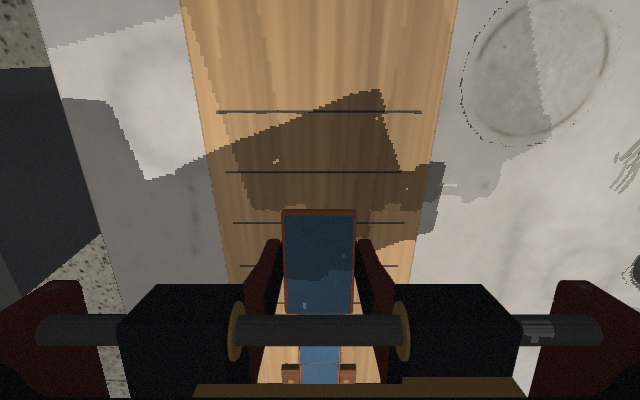

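>>> carry_out(delta_pos=[[0,1.5,0.27],[0,3,0.55],[0,4.2,0.77],[0,5,0.91],[0,5.5,1.0],[0,5.8,1.05],[0,5.9,1.07],[0,5.9,1.07],[0,5.9,1.07],[0,5.9,1.07]], rotation=[[0,0,0],[0,0,0],[0,0,0],[0,0,0],[0,0,0],[0,0,0],[0,0,0],[0,0,0],[0,0,0],[0,0,0]])

```text
t: 34.8
ee_pos: [469.9, 79.8, 20.1]
orientation: [-1.75, -0.066, 0.054]
ft_force: [0.3, 0.6, -0.2]
width: 41.2
```

>>> carry_out(delta_pos=[[0,0,0],[0,0,0],[0,0,0],[0,0,0],[0,0,0]], rotation=[[0,0,0],[0,0,0],[0,0,0],[0,0,0],[0,0,0]], hand=70)

```text
t: 35.22
ee_pos: [469.6, 79.7, 19.7]
orientation: [-1.75, -0.066, 0.055]
ft_force: [0.6, 0.6, -0.4]
width: 63.6
```

>>> carry_out(delta_pos=[[0,-1,0],[0,-3,0],[0,-6,0],[0,-9,0],[0,-12,0],[0,-12,0],[0,-12,0]], rotation=[[0,0,0],[0,0,0],[0,0,0],[0,0,0],[0,0,0],[0,0,0],[0,0,0]])

```text
t: 35.8
ee_pos: [469.0, 101.8, 139.8]
orientation: [-1.749, -0.069, 0.051]
ft_force: [-0.3, -0.2, -0.3]
width: 63.9
```

```bash
python3 -c "
from h import *
after_place('w23')
"
```

```text
t 35.80 ee [469.  101.8 139.8] err [0.8 0.9 1.7] roterr [ 0.07  0.01 -0.25] q [ 0.3   0.36  1.99 -0.24  0.84  0.39] F [-0.3 -0.2 -0.3] w 63.9
blue px [318. 309.] c (481.8,-76.4) 39.2x17.0 long 4.1 deg
blue px [317. 287.] c (478.7,-41.2) 43.7x39.7 long -85.9 deg
blue px [317. 254.] c (475.2,6.9) 44.0x39.9 long -85.9 deg
blue px [317. 205.] c (470.7,67.4) 69.6x40.2 long -85.8 deg
at 26:
blue px [318. 309.] c (480.4,-57.9) 36.7x15.9 long 4.1 deg
blue px [317. 287.] c (477.5,-25.0) 40.9x37.1 long -85.9 deg
blue px [317. 254.] c (474.3,20.0) 41.2x37.3 long -85.9 deg
blue px [317. 205.] c (470.0,76.5) 65.1x37.6 long -85.8 deg
1 [483.2 -99.6] 2 [479.9 -55.8] 3 [476.6 -11.9] 4 [473.3  32. ] 5 [470.   75.9]
```

View pics/w23.png

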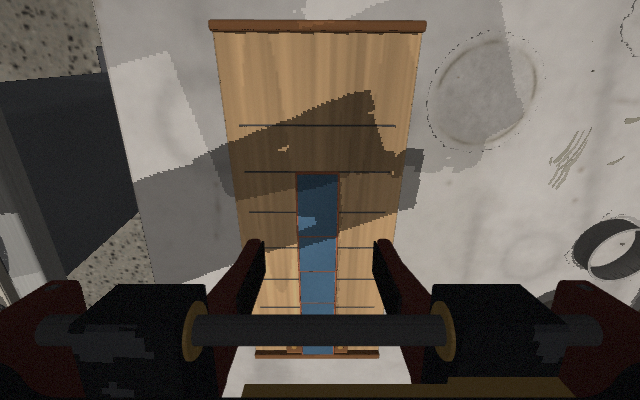

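```bash
python3 -c "
from h import *
plan([([503,-300,200],downR(np.radians(18.6)))])
"
```

```text
dp [0.47, 1.12, -40.69] rot [0.179, -0.249, -0.022] dist 407 mm 17.6 deg
```

>>> carry_out(delta_pos=[[0.1,-2,-3.5],[0.15,-4,-7],[0.2,-3.5,-10.5],[0.2,-3,-14],[0.3,-2.5,-17.5],[0.3,-2,-21],[0.3,-1.5,-24.5],[0.35,-1,-28],[0.4,-0.5,-31.5],[0.45,0,-35],[0.47,0.6,-38],[0.47,1.12,-40.69]], rotation=[[0.02,-0.03,0],[0.04,-0.06,-0.01],[0.06,-0.09,-0.01],[0.08,-0.12,-0.01],[0.1,-0.14,-0.01],[0.12,-0.17,-0.02],[0.14,-0.2,-0.02],[0.16,-0.23,-0.02],[0.179,-0.249,-0.022],[0.179,-0.249,-0.022],[0.179,-0.249,-0.022],[0.179,-0.249,-0.022]], hand=0)

```text
t: 36.85
ee_pos: [501.5, -301.8, 197.7]
orientation: [-1.554, -0.251, 0.256]
ft_force: [-0.7, -0.6, 0.8]
width: 87.8
```

>>> carry_out(delta_pos=[[0,0,0],[0,0,0],[0,0,0]], rotation=[[0,0,0],[0,0,0],[0,0,0]])

```text
t: 37.1
ee_pos: [501.6, -298.9, 198.1]
orientation: [-1.554, -0.252, 0.256]
ft_force: [0.2, 0.2, -0.3]
width: 87.9
```

```bash
python3 -c "
from h import *
check(); o,C=snap('wrist','w24'); blobs('w24',C,'or',z=12)
import cv2
im=cv2.imread('pics/w24.png'); print(im[185,320])
"
```

```text
t 37.10 ee [ 501.6 -298.9  198.1] err [-1.4  1.1 -1.9] roterr [0.15 0.03 0.11] q [-0.56  0.39  1.74 -0.    1.01 -0.88] F [ 0.2  0.2 -0.3] w 87.9
or px [308. 194.] c (497.0,-312.0) 48.3x44.4 long 18.6 deg
[ 43  63 116]
```

View pics/w24.png

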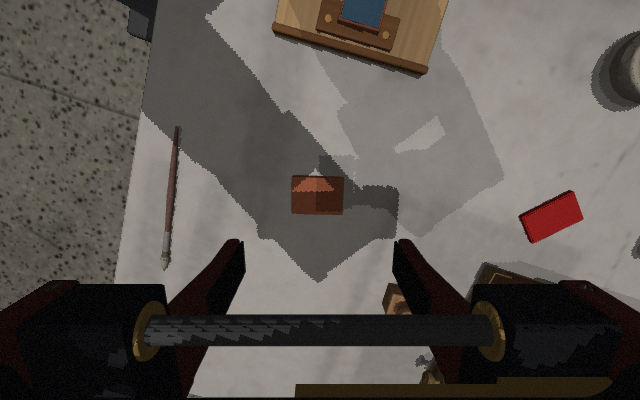

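```bash
python3 -c "
import cv2
im=cv2.imread('pics/w24.png'); cv2.imwrite('pics/w24c.png',cv2.resize(im[165:225,280:360],None,fx=9,fy=9,interpolation=cv2.INTER_CUBIC))"
```

```text
(no output)
```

View pics/w24c.png

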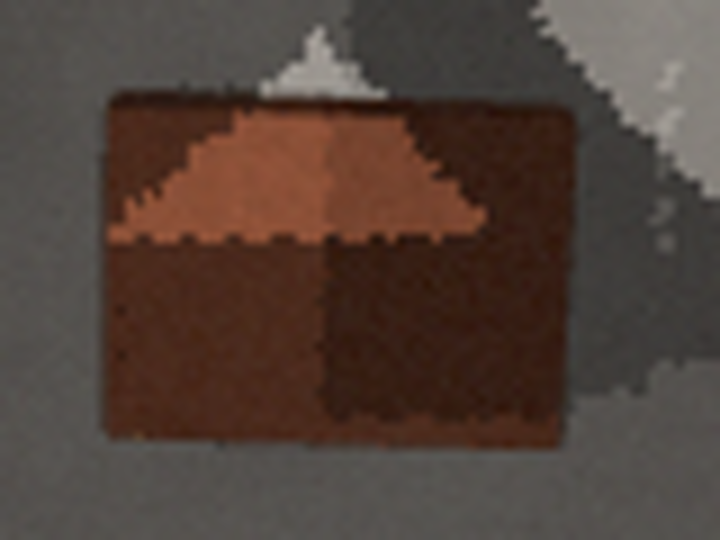

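```bash
cat >> h.py <<'E'
def Rtilt(h,th):
    "tool down with jaw heading h, tilted so that approach leans toward -toolz by th (neg: toward +toolz)"
    R=downR(h); return R@Rn.from_rotvec([-th,0,0]).as_matrix()
E
python3 -c "
from h import *
C=cam('wrist',ctrl.get_obs())
Q=back(C,np.array([(108,106),(573,116),(560,445),(104,437)])/9+[280,165],12)
e=(Q[1]-Q[0]+Q[2]-Q[3])/2; f=(Q[0]-Q[3]+Q[1]-Q[2])/2
c=Q.mean(0); print(c,np.linalg.norm(e),np.linalg.norm(f),np.degrees(np.arctan2(e[1],e[0])),np.degrees(np.arctan2(f[1],f[0])))
h=np.radians(19.0); th=np.radians(35); R=Rtilt(h,th); print(R.round(2))
"
```

```text
[ 504.09786193 -310.35974619   12.        ] 61.29365632443653 45.37998643951943 17.505355287856617 107.14716399677643
[[ 0.95  0.19 -0.27]
 [ 0.33 -0.54  0.77]
 [ 0.   -0.82 -0.57]]
```

```bash
cat > pk.py <<'E'
from h import *
h=np.radians(17.4); th=np.radians(35); R=Rtilt(h,th); a=R[:,1]
u=np.array([np.cos(h-np.pi/2),np.sin(h-np.pi/2),0])
P=np.array([504.,-310.8,7.5])+u*2
E
python3 -c "
from pk import *
print(P)
plan([(P-a*90,R)])
"
```

```text
[ 504.59808158 -312.70848066    7.5       ]
dp [-0.14, 11.88, 3.9] rot [-0.611, 0.02, 0.006] dist 125 mm 35.0 deg
```

>>> carry_out(delta_pos=[[0,2,0.6],[0,4,1.3],[0,6,2],[-0.1,8,2.6],[-0.14,10,3.2],[-0.14,11.88,3.9],[-0.14,11.88,3.9],[-0.14,11.88,3.9],[-0.14,11.88,3.9],[-0.14,11.88,3.9]], rotation=[[-0.1,0,0],[-0.2,0.01,0],[-0.3,0.01,0],[-0.4,0.01,0],[-0.5,0.02,0],[-0.611,0.02,0.006],[-0.611,0.02,0.006],[-0.611,0.02,0.006],[-0.611,0.02,0.006],[-0.611,0.02,0.006]])

```text
t: 37.98
ee_pos: [486.1, -259.1, 78.5]
orientation: [-2.156, -0.323, 0.172]
ft_force: [0.2, -0.5, 0.2]
width: 87.7
```

```bash
python3 -c "
from h import *
check(); o,C=snap('wrist','w25')
"
```

```text
t 37.98 ee [ 486.1 -259.1   78.5] err [-3.1  4.4 -2.6] roterr [0.41 0.23 0.25] q [-0.23  0.53  2.12 -1.31  0.53  0.65] F [ 0.2 -0.5  0.2] w 87.7
```

View pics/w25.png

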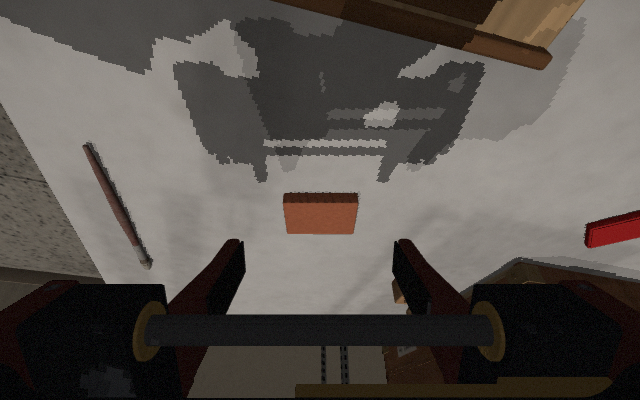

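```bash
sed -i 's/radians(35)/radians(25)/; s/7.5\])+u\*2/6.2])-u*9/' pk.py; cat pk.py; python3 -c "
from pk import *
o=ctrl.get_obs(); save(o['ee_pos'],Rn.from_rotvec(o['orientation']).as_matrix())
print(P, P-a*80)
plan([(P-a*80,R)])
"
```

```text
from h import *
h=np.radians(17.4); th=np.radians(25); R=Rtilt(h,th); a=R[:,1]
u=np.array([np.cos(h-np.pi/2),np.sin(h-np.pi/2),0])
P=np.array([504.,-310.8,6.2])-u*9
[ 501.30863287 -302.21183704    6.2       ] [ 491.19822488 -269.94948593   78.70462296]
dp [0.0, 0.68, -0.69] rot [0.172, 0.007, -0.002] dist 10 mm 9.9 deg
```

>>> carry_out(delta_pos=[[0,0.3,-0.3],[0,0.68,-0.69],[0,0.68,-0.69],[0,0.68,-0.69],[0,0.68,-0.69],[0,0.68,-0.69],[0,0.68,-0.69]], rotation=[[0.09,0,0],[0.172,0.007,-0.002],[0.172,0.007,-0.002],[0.172,0.007,-0.002],[0.172,0.007,-0.002],[0.172,0.007,-0.002],[0.172,0.007,-0.002]])

```text
t: 38.62
ee_pos: [491.7, -271.9, 79.8]
orientation: [-1.992, -0.303, 0.189]
ft_force: [0.1, -0.1, 0.5]
width: 88.1
```

```bash
python3 -c "
from pk import *
check(); o,C=snap('wrist','w26')
print((o['ee_pos']-(P-a*80)).round(1))
"
```

```text
t 38.62 ee [ 491.7 -271.9   79.8] err [ 0.6 -2.   1.2] roterr [-0.17  0.25 -0.07] q [-0.34  0.5   2.05 -0.86  0.46  0.12] F [ 0.1 -0.1  0.5] w 88.1
[ 0.5 -1.9  1.1]
```

View pics/w26.png

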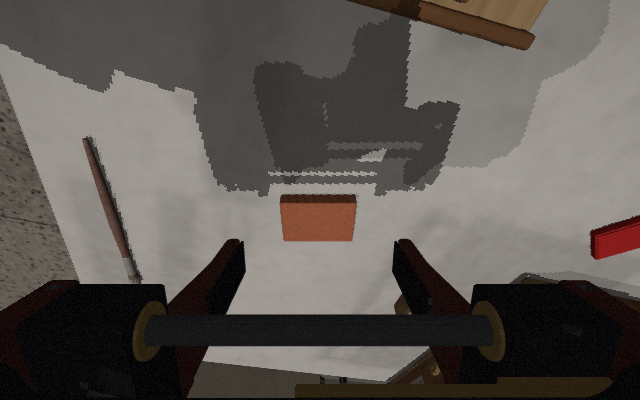

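```bash
python3 -c "
from pk import *
o=ctrl.get_obs();C=cam('wrist',o)
Q=back(C,[(281,203),(356,203),(353,241),(283,240)],12); e=(Q[1]-Q[0]+Q[2]-Q[3])/2
f=(Q[0]-Q[3]+Q[1]-Q[2])/2
print(Q.mean(0),np.linalg.norm(e),np.linalg.norm(f),np.degrees(np.arctan2(e[1],e[0])))
save(o['ee_pos']+[0,0,0.6],Rn.from_rotvec(o['orientation']).as_matrix())
plan([(P-a*20,R),(P,R)])
"
```

```text
[ 503.61925978 -310.25290103   12.        ] 61.513870668001765 44.88891387152001 16.40817558389153
dp [-0.01, 6.06, 0.25] rot [0.002, -0.004, 0.001] dist 61 mm 0.3 deg
dp [-0.01, 8.06, 0.26] rot [0.002, -0.004, 0.001] dist 81 mm 0.3 deg
```

>>> carry_out(delta_pos=[[0,1.5,0.1],[0,3,0.2],[0,4.5,0.25],[0,6,0.25],[0,7,0.25],[0,7.6,0.26],[0,8.06,0.26],[0,8.06,0.26],[0,8.06,0.26],[0,8.06,0.26]], rotation=[[0,0,0],[0,0,0],[0,0,0],[0,0,0],[0,0,0],[0,0,0],[0,0,0],[0,0,0],[0,0,0],[0,0,0]])

```text
t: 39.5
ee_pos: [502.0, -302.4, 6.2]
orientation: [-1.991, -0.303, 0.186]
ft_force: [-0.5, 0.4, 0.1]
width: 87.9
```

```bash
python3 -c "
from pk import *
check(); o,C=snap('wrist','w27')
print((o['ee_pos']-P).round(1))
"
```

```text
t 39.50 ee [ 502.  -302.4    6.2] err [ 0.8 -0.2  0. ] roterr [-0.11  0.35 -0.11] q [-0.39  0.67  2.01 -1.11  0.37  0.35] F [-0.5  0.4  0.1] w 87.9
[ 0.7 -0.2  0. ]
```

View pics/w27.png

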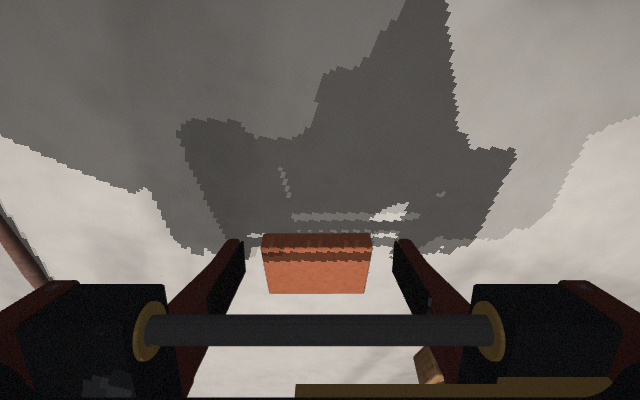

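>>> carry_out(delta_pos=[[0,0,0],[0,0,0],[0,0,0],[0,0,0],[0,0,0],[0,0,0],[0,0,0]], rotation=[[0,0,0],[0,0,0],[0,0,0],[0,0,0],[0,0,0],[0,0,0],[0,0,0]], hand=255)

```text
t: 40.13
ee_pos: [501.9, -302.6, 5.9]
orientation: [-1.991, -0.302, 0.186]
ft_force: [-0.9, 0.1, 3.7]
width: 61.8
```

```bash
python3 -c "
from pk import *
check(); o,C=snap('wrist','w28')
print((o['ee_pos']-P).round(1))
C=cam('wrist',o); print(proj(C,P+u*0), proj(C,np.array([[504,-310.8,12]])-u*23), proj(C,np.array([[504,-310.8,12]])+u*23))
"
```

```text
t 40.13 ee [ 501.9 -302.6    5.9] err [ 0.6 -0.4 -0.3] roterr [-0.1   0.36 -0.09] q [-0.39  0.67  2.01 -1.12  0.37  0.35] F [-0.9  0.1  3.7] w 61.8
[ 0.6 -0.4 -0.3]
[[318.00172051 255.46913297]] [[317.8910167  247.55622919]] [[318.32545177 293.89735596]]
```

View pics/w28.png

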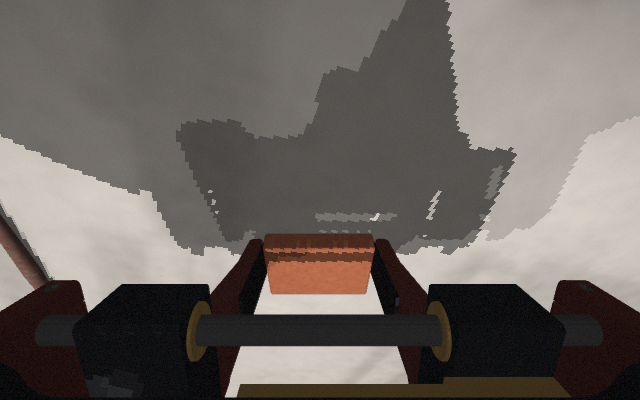

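```bash
cat > pp.py <<'E'
from pk import *
Rpk=Rn.from_rotvec([-1.991,-0.302,0.186]).as_matrix(); tcp=np.array([501.9,-302.6,6.0]); cen=np.array([503.9,-310.7,6.0])
off=Rpk.T@(tcp-cen)
Rg=Rtilt(np.radians(17.4),np.radians(25))  # nominal; true plate rel
hp=TH-np.pi/2
# plate yaw equals jaw heading of pick tool (pads align)
x=Rpk[:,0]; hpk=np.arctan2(x[1],x[0]); thp=np.arcsin(-Rpk[2,2]); 
def place_plate(dx=45,dz=1,ang=None):
    th=thp-np.pi/2 if ang is None else ang
    R=Rtilt(hp,th); c=np.r_[TS+EX*(188+dx),35+dz]; return c+R@off,R
E
python3 -c "
from pp import *
print(np.degrees([hpk,thp]),off.round(1), x.round(3))
q,Rq=place_plate(); print(q,Rq.round(2))
# plate normal at place
print('normal',(Rq@Rpk.T@np.array([0,0,1])).round(3),'edge down',(Rq@Rpk.T@u).round(3), EX)
o=ctrl.get_obs(); save(o['ee_pos']+[0,0,.4],Rpk)
W1=(np.array([495,-250,200]),Rtilt(hp,0)); plan([W1])
plan([(q+[0,0,90],Rq)])
"
```

```text
[17.09316254 25.10065828] [ 0.5 -3.5  7.5] [0.956 0.294 0.004]
[467.09762949 120.78129039  44.33006012] [[ 1.   -0.07 -0.03]
 [ 0.07  0.9   0.42]
 [ 0.   -0.42  0.91]]
normal [ 0.079 -0.997 -0.   ] edge down [ 0.005  0.    -1.   ] [-0.07497873  0.99718513]
dp [0.97, -19.75, -3.48] rot [0.436, 0.219, 0.053] dist 201 mm 28.1 deg
dp [-0.01, 6.57, 37.18] rot [1.132, -0.0, 0.0] dist 378 mm 64.9 deg
```

>>> carry_out(delta_pos=[[0,-0.9,-0.4],[0,-2.7,-1.2],[0,-5,-1.5],[0.2,-8,-2],[0.5,-11,-2.5],[0.7,-14,-3],[0.97,-17,-3.3],[0.97,-19.75,-3.48],[0.97,-19.75,-3.48],[0.97,-19.75,-3.48],[0.97,-19.75,-3.48]], rotation=[[0,0,0],[0,0,0],[0.05,0.03,0.01],[0.12,0.06,0.02],[0.2,0.1,0.03],[0.28,0.14,0.04],[0.36,0.18,0.045],[0.436,0.219,0.053],[0.436,0.219,0.053],[0.436,0.219,0.053],[0.436,0.219,0.053]])

```text
t: 41.1
ee_pos: [494.0, -249.9, 198.4]
orientation: [-1.57, -0.058, 0.06]
ft_force: [-0.1, 0.2, -1.9]
width: 61.6
```

```bash
python3 -c "
from pp import *
o=check(); print(o['ee_pos']-[495,-250,200])
snap('wrist','w29')
"
```

```text
t 41.10 ee [ 494.  -249.9  198.4] err [  27.  -370.7   64. ] roterr [-6.488e+01  4.000e-02  9.000e-02] q [-0.49  0.35  1.81 -0.    0.98 -0.56] F [-0.1  0.2 -1.9] w 61.6
[-0.96620813  0.07983912 -1.64866745]
```

View pics/w29.png

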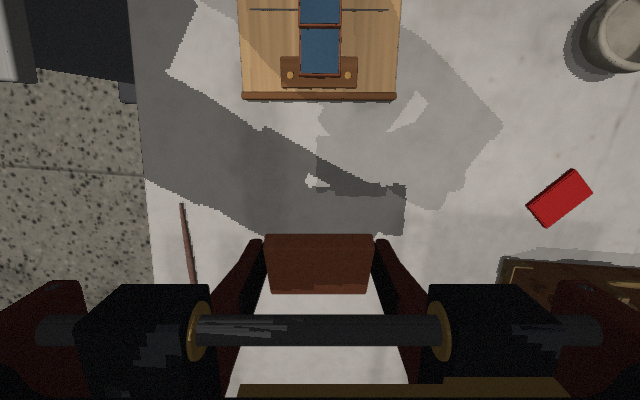

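>>> carry_out(delta_pos=[[0,0,3.2],[0,0,6.4],[0,0,9.6],[0,0,12.8],[0,0,16],[0,0,19.2],[0,0.5,22.4],[0,1,25.6],[0,2,28.8],[0,3.5,32],[0,5,35],[0,6.57,37.18]], rotation=[[0.1,0,0],[0.2,0,0],[0.3,0,0],[0.4,0,0],[0.5,0,0],[0.6,0,0],[0.7,0,0],[0.8,0,0],[0.9,0,0],[1.0,0,0],[1.1,0,0],[1.132,0,0]])

```text
t: 42.15
ee_pos: [464.5, 122.8, 130.6]
orientation: [-0.434, -0.009, 0.075]
ft_force: [-0.7, -0.1, -0.7]
width: 61.5
```

>>> carry_out(delta_pos=[[0,0,0],[0,0,0],[0,0,0]], rotation=[[0,0,0],[0,0,0],[0,0,0]])

```text
t: 42.4
ee_pos: [466.7, 120.7, 133.3]
orientation: [-0.439, -0.015, 0.075]
ft_force: [0.2, 0.2, -0.7]
width: 61.7
```

```bash
python3 -c "
from pp import *
o=check(); 
snap('wrist','w30')
snap('scene','s30',(230,120,430,270),4)
"
```

```text
t 42.40 ee [466.7 120.7 133.3] err [-0.4 -0.  -1. ] roterr [-0.04  0.07  0.09] q [-0.34  0.72  1.97  1.02  1.34 -1.15] F [ 0.2  0.2 -0.7] w 61.7
```

View pics/w30.png

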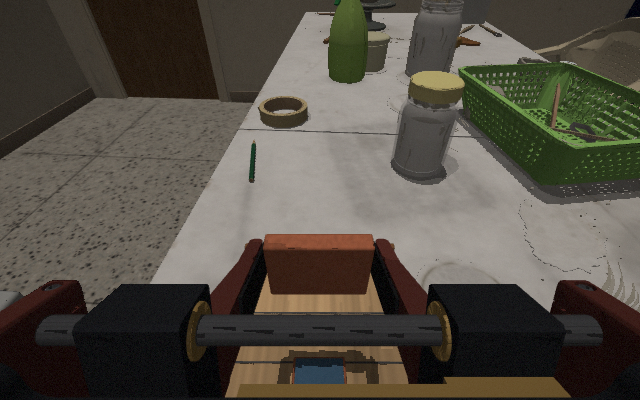

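View pics/s30.png

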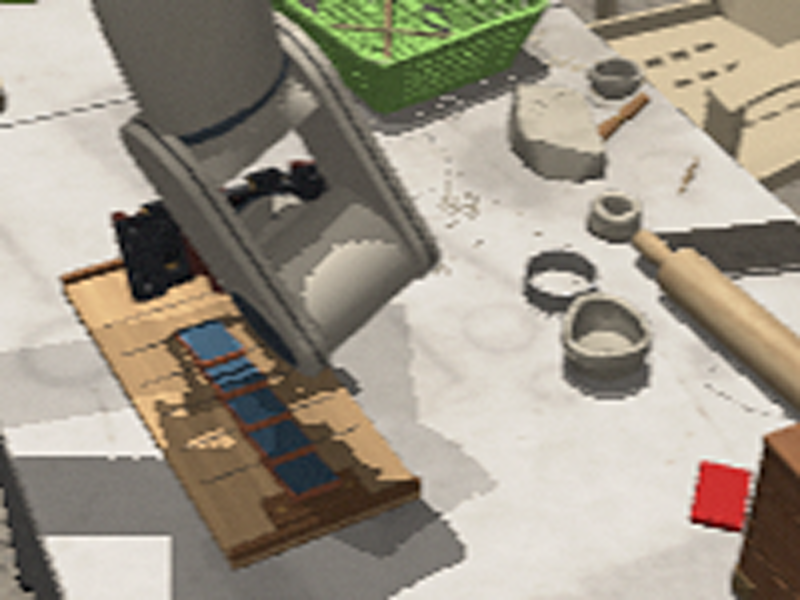

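```bash
python3 -c "
from pp import *
q,Rq=place_plate(dz=0.6)
plan([(q+[0,0,45],Rq),(q+[0,0,5],Rq),(q,Rq)])
"
```

```text
dp [0.0, 1.93, -4.11] rot [0.0, 0.0, 0.0] dist 45 mm 0.0 deg
dp [0.0, 3.63, -7.73] rot [0.0, 0.0, 0.0] dist 85 mm 0.0 deg
dp [0.0, 3.84, -8.19] rot [0.0, 0.0, 0.0] dist 90 mm 0.0 deg
```

>>> carry_out(delta_pos=[[0,0.7,-1.5],[0,1.4,-3],[0,2,-4.2],[0,2.6,-5.5],[0,3.1,-6.6],[0,3.45,-7.35],[0,3.63,-7.73],[0,3.63,-7.73],[0,3.63,-7.73],[0,3.63,-7.73]], rotation=[[0,0,0],[0,0,0],[0,0,0],[0,0,0],[0,0,0],[0,0,0],[0,0,0],[0,0,0],[0,0,0],[0,0,0]])

```text
t: 43.33
ee_pos: [467.4, 120.7, 49.0]
orientation: [-0.438, -0.017, 0.073]
ft_force: [0.2, -1.1, -1.3]
width: 61.9
```

```bash
python3 -c "
from pp import *
o=check(); q,Rq=place_plate(dz=0.6); print((o['ee_pos']-q).round(1))
snap('wrist','w31')
snap('side','d31',(240,130,380,235),5.7)
"
```

```text
t 43.33 ee [467.4 120.7  49. ] err [ 0.3 -0.1  5.1] roterr [-0.   -0.03 -0.01] q [-0.34  0.89  1.94  1.05  1.27 -1.27] F [ 0.2 -1.1 -1.3] w 61.9
[ 0.3 -0.1  5. ]
```

View pics/w31.png

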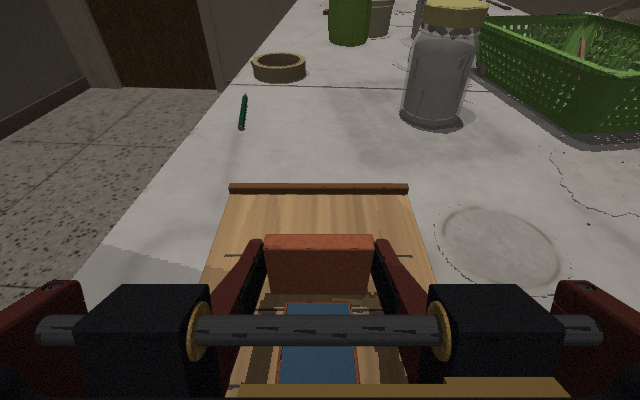

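View pics/d31.png

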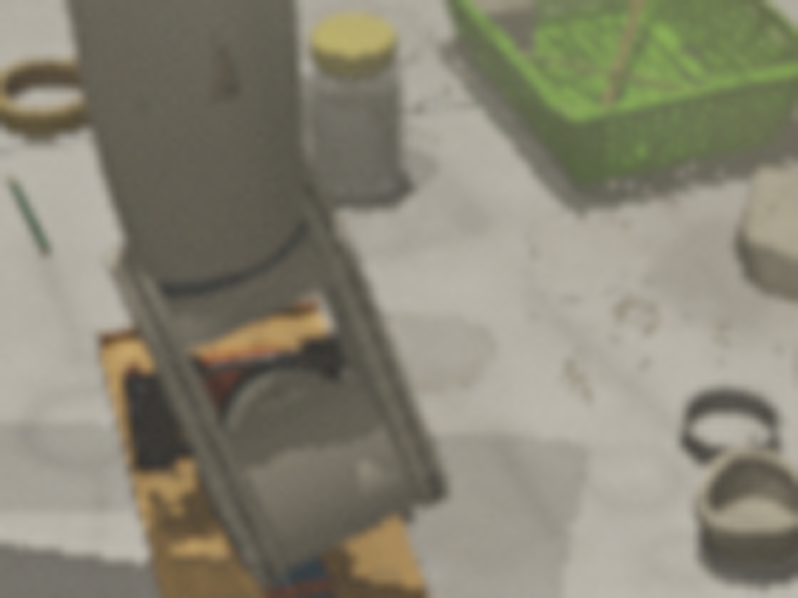

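>>> carry_out(delta_pos=[[0,0.08,-0.18],[0,0.16,-0.34],[0,0.21,-0.46],[0,0.21,-0.46],[0,0.21,-0.46],[0,0.21,-0.46]], rotation=[[0,0,0],[0,0,0],[0,0,0],[0,0,0],[0,0,0],[0,0,0]])

```text
t: 43.93
ee_pos: [467.2, 120.9, 43.9]
orientation: [-0.437, -0.017, 0.074]
ft_force: [-0.9, -1.8, 5.8]
width: 61.7
```

```bash
python3 -c "
from pp import *
o=check(); q,Rq=place_plate(dz=0.6); print((o['ee_pos']-q).round(1))
"
```

```text
t 43.93 ee [467.2 120.9  43.9] err [ 0.1  0.1 -0. ] roterr [ 0.07 -0.01 -0.  ] q [-0.34  0.9   1.93  1.05  1.27 -1.28] F [-0.9 -1.8  5.8] w 61.7
[ 0.1  0.1 -0. ]
```

>>> carry_out(delta_pos=[[0,0,0],[0,0,0],[0,0,0],[0,0,0]], rotation=[[0,0,0],[0,0,0],[0,0,0],[0,0,0]], hand=60)

```text
t: 44.27
ee_pos: [467.1, 120.8, 43.2]
orientation: [-0.439, -0.016, 0.074]
ft_force: [0.1, -0.0, -0.6]
width: 67.1
```

```bash
python3 -c "
from pp import *
o=check(); snap('wrist','w32')
"
```

```text
t 44.27 ee [467.1 120.8  43.2] err [-0.   0.  -0.7] roterr [-0.01  0.02  0.02] q [-0.34  0.9   1.93  1.05  1.27 -1.28] F [ 0.1 -0.  -0.6] w 67.1
```

View pics/w32.png

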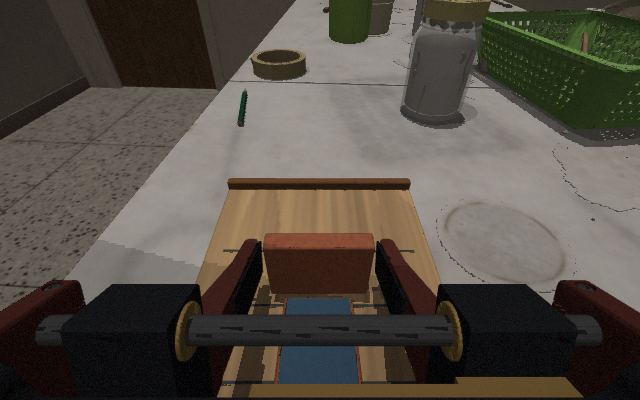

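The plate stands free between the open fingers. I'll retreat along the tool axis.

>>> carry_out(delta_pos=[[0,-0.7,0],[0,-2,0],[0,-3.5,0.3],[0,-5,1],[0,-6.5,2.5],[0,-8,4.5],[0,-9,7],[0,-10,10],[0,-10,13],[0,-10,13],[0,-10,13]], rotation=[[0,0,0],[0,0,0],[0,0,0],[0,0,0],[0,0,0],[0,0,0],[0,0,0],[0,0,0],[0,0,0],[0,0,0],[0,0,0]], hand=0)

```text
t: 45.23
ee_pos: [470.2, 84.6, 205.5]
orientation: [-0.44, -0.02, 0.073]
ft_force: [0.1, -0.0, -0.3]
width: 87.7
```

```bash
python3 -c "
from pp import *
o=check(); o2=ctrl.get_obs(); save(o2['ee_pos'],Rn.from_rotvec(o2['orientation']).as_matrix())
plan([([469,60,300],downR(hp))])
snap('wrist','w33')
"
```

```text
t 45.23 ee [470.2  84.6 205.5] err [  3.1 -36.2 161.6] roterr [-0.13 -0.19 -0.1 ] q [-0.4   0.59  1.94  0.94  1.46 -1.04] F [ 0.1 -0.  -0.3] w 87.7
dp [-0.27, -6.25, 7.51] rot [-1.13, 0.002, 0.004] dist 98 mm 64.7 deg
```

View pics/w33.png

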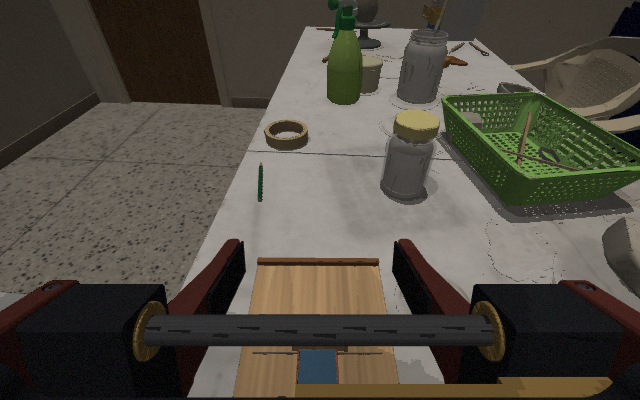

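>>> carry_out(delta_pos=[[0,-1,1],[0,-2,2],[-0.1,-3,3.5],[-0.2,-4.5,5],[-0.27,-6.25,7.51],[-0.27,-6.25,7.51],[-0.27,-6.25,7.51],[-0.27,-6.25,7.51],[-0.27,-6.25,7.51],[-0.27,-6.25,7.51],[-0.27,-6.25,7.51],[-0.27,-6.25,7.51]], rotation=[[-0.1,0,0],[-0.2,0,0],[-0.3,0,0],[-0.4,0,0],[-0.5,0,0],[-0.6,0,0],[-0.7,0,0],[-0.8,0,0],[-0.9,0,0],[-1.0,0,0],[-1.1,0,0],[-1.13,0.002,0.004]])

```text
t: 46.28
ee_pos: [468.9, 60.9, 297.8]
orientation: [-1.573, -0.057, 0.063]
ft_force: [0.3, 1.3, -0.9]
width: 88.0
```

>>> carry_out(delta_pos=[[0,0,0],[0,0,0],[0,0,0]], rotation=[[0,0,0],[0,0,0],[0,0,0]])

```text
t: 46.53
ee_pos: [468.7, 60.1, 297.3]
orientation: [-1.567, -0.054, 0.063]
ft_force: [0.5, 0.6, 0.7]
width: 88.0
```

```bash
python3 -c "
from pp import *
o=check(); o,C=snap('wrist','w34',(230,0,430,290),2); blobs('w34',C,z=26)
snap('side','d34',(240,170,340,255),7); snap('wrist','w34f')
"
```

```text
t 46.53 ee [468.7  60.1 297.3] err [-0.3  0.1 -2.7] roterr [0.19 0.03 0.32] q [0.1  0.11 1.87 0.   1.16 0.02] F [0.5 0.6 0.7] w 88.0
blue px [321. 278.] c (483.9,-110.4) 40.0x36.0 long -85.5 deg
blue px [321. 253.] c (481.2,-67.1) 39.7x36.4 long -85.6 deg
blue px [322. 226.] c (477.9,-21.9) 40.9x35.7 long -85.6 deg
blue px [321. 198.] c (473.6,23.1) 40.1x36.3 long -85.6 deg
blue px [322. 162.] c (470.2,77.1) 59.0x36.7 long -85.6 deg
```

View pics/w34f.png

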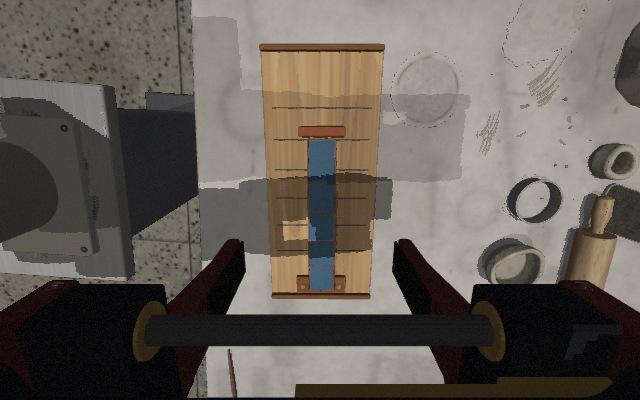

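View pics/d34.png

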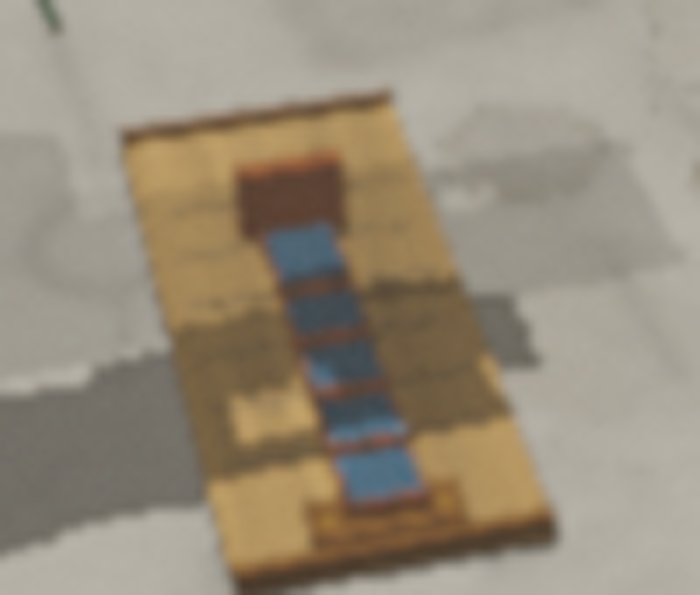

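```bash
python3 -c "
import cv2
im=cv2.imread('pics/w34f.png'); cv2.imwrite('pics/w34c.png',cv2.resize(im[110:160,285:360],None,fx=10,fy=10,interpolation=cv2.INTER_CUBIC))"
```

```text
(no output)
```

View pics/w34c.png

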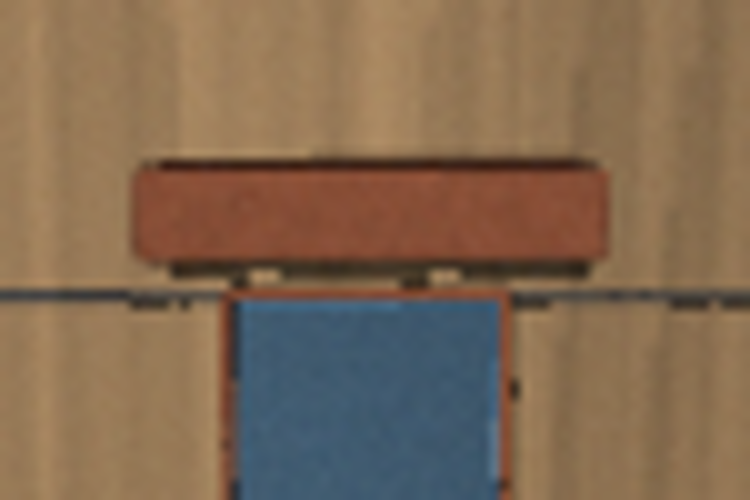

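```bash
python3 -c "
from pp import *
C=cam('wrist',ctrl.get_obs())
Q=back(C,np.array([(133,168),(608,168),(608,262),(133,262)])/10+[285,110],58)
e=(Q[1]-Q[0]+Q[2]-Q[3])/2;f=(Q[0]-Q[3]); c=Q.mean(0)[:2]-TS; print(c@EX,c@EY,np.linalg.norm(e),np.linalg.norm(f),np.degrees(np.arctan2(e[1],e[0])))
"
```

```text
232.82189822080718 -1.0567800678682926 61.66360139656479 11.861479386131005 4.261521698696755
```

```bash
python3 -c "
from h import *
print(ctrl.get_obs()['t'], ctrl.close_job())"
```

```text
the job is handed in; nothing more can be done
46.6833 None
```

I handed the job in at about 46.7 s of the 210 s. Five tiles were there; I saw no sixth. All five lie glaze up as one shingled row on lines 1 to 5, and the end plate stands behind the last one as a stop.

- **Mended on the way:** tile 1 was knocked about 14° askew while I was carrying tile 4. I squared it by closing the jaws round its exposed end; later pictures show it back in line.
- **Changed on the way:** my first tilted approach to the plate ran a wrist joint to its range limit without touching anything. I picked it up at a smaller tilt instead.

**Last checks, from the wrist camera:**
- **Tiles:** the row is straight to within about 1°. The last tile's centre is within about 1 mm of where it should be. The exposed faces of the overlapped tiles are about 44 to 45 mm apart, matching the line spacing. I did not measure the slope of each tile; I set them at 0.18 rad and the pictures agree.
- **Plate:** it stands on its long edge, square to the row. It is 1 mm off the middle line, about 45 mm from the last tile's centre (about 7 mm gap).
- **Rest of the scene:** I saw no sign that the jar, pot, stamp or red tile had moved. The arm was clear of everything at the end.

No final check failed or disagreed with another.

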